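Set out the packed lunch on the olive board

ROBOT

A 7-joint arm with a two-finger parallel gripper is mounted at the origin on the work surface. World frame = base frame: x ahead of the robot, y to its left, z up, the work surface at z = 0. Lengths are in mm, angles in rad, forces in N, time in s.
With the tool pointing down it reaches from about 425 to 925 mm from the base axis. Payload 6.8 kg.
Tool frame: the origin (TCP) lies midway between the tips of the shut fingers; the grasp point (between the pads) lies 19 mm behind it; z points along the fingers, y is the line along which they close (so a half turn about z gives the same grasp; the last joint's range is limited). The gripper opens to 85 mm and grips with 20 to 120 N. Pads are 22 mm wide; open, the fingers measure 114 mm over their backs; the gripper's body (76 mm by 85 mm) begins 54 mm behind the grasp point. The pads swing forward as they close: fully open they stand 13 mm farther back than shut.
Start: joints at [-1.296, 0.477, 0.022, 1.555, -0.011, 1.109, -0.083], TCP at [252.123, 626.164, 231.308] pointing down, gripper open.
Joint ranges: [-2.96, 2.96], [-0.34, 2.1], [-1.41, 1.46], [0.24, 2.44], [-1.37, 4.51], [0.17, 1.92], [-2.96, 2.96]. Speed limits (rad/s): [2.39, 2.39, 3.14, 3.14, 3.14, 3.14, 3.14].

INTERFACE

Orientations are given as a unit quaternion [x, y, z, w].
In Python, from rig import manip, optics, ticket gives the robot as it stands.
- The arm moves only by the tool play_rows, never from a script. Its argument "increments" is one flat list of numbers, 7 for each row, row after row: the shift along the world's x, y, z in m, then the turn, a rotation vector about the world's x, y, z in rad, then the finger opening in m, from 0 to 0.0854. In form: [x, y, z, rx, ry, rz, jaw, x, y, z, rx, ry, rz, jaw, ...]. A call has 1 to 20 rows; each row shifts and turns the commanded pose from where the row before left it; what a row does not reach is not made up. A row lasts 1/10 s, in which the tool goes at most 50 mm and 8.59 degrees, less where a joint would pass 70% of its speed; a pose out of reach is approached as far as the arm can. A call with a gripper value outside its range is refused whole. The fingers move at their own pace and stop on an object; "newtons" is the grip in N (left out, the last holds). Time passes only in rows, so rows that do not move let the fingers close. It gives the time, the measured TCP pose, the force, the opening and the grip force at its end, in the units of the state.
- manip.observe(): the state, without advancing time (a new reading comes with each control period).
- optics.capture(name): name is "scene" or "top" or "wrist"; returns the picture (400x640x3 uint8, blue, green, red); there is no depth.
- optics.get_calibration(name): a dict with "K" (3x3 intrinsics, pixels), "rvec" (rotation vector, rad) and "tvec" (3), from world to camera coordinates, as OpenCV has them. Camera axes: x right, y down, z forward; pixel columns grow to the right and rows downward; lengths in mm; the calibration is good to about 2 mm. The wrist camera is an equidistant fisheye: a pixel r from the principal point sees the ray r / f radians off the axis. A picture is of the moment at which its call begins: read the wrist's pose just before it. get_calibration takes no time and is no camera call; for the wrist camera it gives the pose at the moment of the call.
- ticket.job_done(): hands the job in; it is judged then, once.
Trained networks look in the newest picture that a camera, given by its name, has taken for a name from the list of things; names that differ only in an ending like _2 or _b are one class to them, and where a whole thing is asked for, a point or a joint stands for the part that bears it (a point fixed in the world has none). Each returns a list of dicts, best first, with "conf" (0 to 1); they miss things now and then, are a little off and sometimes report something else, mostly with a low value. They report only what shows in the picture. A call takes as long as a camera call. They do not tell look-alikes from the thing itself.
- optics.trace(camera, target): "mask" (400x640 bool, what is visible of it) and "point" ([column, row] in pixels, amid what is visible of it).
The state is a dict: "t": time; "q": joint angles; "qvel": joint speeds; "effort": joint torques, N m; "position": TCP position; "eef_rot": TCP orientation; "contact_force": force on the tool from outside, world axes, zero at the start; "torque": the same for the moment, N m; "finger_gap": finger opening in mm; "grip_force": force on a finger pad.
Only numpy, scipy, OpenCV 4.12 (cv2) and the standard library are available. Lean on these libraries where they do the work, as an engineer would, in place of code of your own. Each camera call takes 0.05 s, during which the arm holds its last target. There are 200 camera calls.

TASK

Lay out lunch on the round olive board: stack all the lunch-box tiers there are on the board, one nested in the other, then put the white lid with the ring on top of the stack so that it sits fully home. Stand both travel mugs upright on the board beside the stack, with one drinking straw from the wooden stand pushed down to the bottom through the hole in each mug's lid. Do not knock over or shove the glass tumbler.

Things in the scene. Friction and masses are not known exactly. Their poses are not given: they have to be found in the camera images.
- board: round olive-green board, diameter 280, 18 thick, fixed to the counter. Origin: centre of its underside, on the counter (z = 0); its top is at z = 18
- tier_1: coral plastic tier, an open round tub: outer diameter 110, height 45, wall 8 thick (rim to lift it by; mid-wall 51 from the axis), inside 94 wide, 35 deep. Tapered foot (82 across at the bottom, 90 across 6 higher) drops into the mouth of another tier: each stacked tier sits 39 above the one below. 180 g. Origin: centre of the underside, z up. May be absent (None)
- tier_2: yellow plastic tier, an open round tub: outer diameter 110, height 45, wall 8 thick (rim to lift it by; mid-wall 51 from the axis), inside 94 wide, 35 deep. Tapered foot (82 across at the bottom, 90 across 6 higher) drops into the mouth of another tier: each stacked tier sits 39 above the one below. 180 g. Origin: centre of the underside, z up. May be absent (None)
- tier_3: mint green plastic tier, an open round tub: outer diameter 110, height 45, wall 8 thick (rim to lift it by; mid-wall 51 from the axis), inside 94 wide, 35 deep. Tapered foot (82 across at the bottom, 90 across 6 higher) drops into the mouth of another tier: each stacked tier sits 39 above the one below. 180 g. Origin: centre of the underside, z up. May be absent (None)
- lid: white lid: disc of diameter 110, 10 thick, over a tapered foot (82 to 90 across, 6 high) that drops into the mouth of the topmost tier; seated, its origin is 39 above that tier's. Orange upright ring handle on top, bar 10 thick, 52 across, in the lid's own xz plane, its top at height 62, its centre at 36. 150 g. Origin: centre of the foot's lower face, z up
- mug_a: blue travel mug, closed black lid: diameter 90, height 105, 300 g. A round hole, diameter 15, goes from mid-lid straight down to a floor 15 above the underside. Loop handle on its own -x side, in its xz plane: 12 thick (along y), top bar at height 76 to 88, upright bar 72 to 84 from the axis, clear opening 40 high. Origin: centre of the underside, z up
- mug_b: red travel mug, closed black lid: diameter 90, height 105, 300 g. A round hole, diameter 15, goes from mid-lid straight down to a floor 15 above the underside. Loop handle on its own -x side, in its xz plane: 12 thick (along y), top bar at height 76 to 88, upright bar 72 to 84 from the axis, clear opening 40 high. Origin: centre of the underside, z up
- straw_a: straw with green mouth sleeve: a steel drinking straw, length 170, diameter 9; the soft sleeve covers the top 35 and is 14 in diameter. 30 g. At the start it stands, perhaps leaning a few degrees, in a hole of the straw stand. Origin: centre of its lower end; z runs up along the straw
- straw_b: straw with yellow mouth sleeve: a steel drinking straw, length 170, diameter 9; the soft sleeve covers the top 35 and is 14 in diameter. 30 g. At the start it stands, perhaps leaning a few degrees, in a hole of the straw stand. Origin: centre of its lower end; z runs up along the straw
- stand: wooden straw stand, fixed: block 45 (x) by 110 (y) by 55 high, with two holes of diameter 12, 45 deep, at y = -30 and +30 in its top. Origin: centre of its underside
- tumbler: glass drinking tumbler, 70 across the mouth, 110 high, a bystander; origin: centre of the underside, z up
Things that resemble listed ones, but are neither listed nor needed, are in the scene too. What is shaped like the mug_a but pink or purple is not meant.

How it is judged (in metres and radians):
On the way, in this order (a step that is already met when the one before it is completed fails the run):
1. all tiers there are stand on the board, nested in one stack ((height (world z) of tier_1 between 0.015 and 0.021 m or height (world z) of tier_1 between 0.054 and 0.06 m or height (world z) of tier_1 between 0.093 and 0.099 m) and angle between each of tier_1, tier_2, tier_3's own z axis and vertical below 0.06 rad and horizontal distance between each of tier_1, tier_2, tier_3 and board below 0.115 m and horizontal distance between tier_1 and tier_2 below 0.008 m and horizontal distance between each of tier_1, tier_2 and tier_3 below 0.008 m and (height (world z) of tier_2 between 0.015 and 0.021 m or height (world z) of tier_2 between 0.054 and 0.06 m or height (world z) of tier_2 between 0.093 and 0.099 m) and (height (world z) of tier_3 between 0.015 and 0.021 m or height (world z) of tier_3 between 0.054 and 0.06 m or height (world z) of tier_3 between 0.093 and 0.099 m)), for 0.2 s.
2. the lid sits fully home on top of the stack (all of step 1 and (height (world z) of lid between 0.054 and 0.06 m or height (world z) of lid between 0.093 and 0.099 m or height (world z) of lid between 0.132 and 0.138 m) and angle between lid's own z axis and vertical below 0.06 rad and horizontal distance between lid and tier_1 below 0.008 m and z of lid in the frame of tier_1 above 0.035 m and horizontal distance between lid and tier_2 below 0.008 m and z of lid in the frame of tier_2 above 0.035 m and horizontal distance between lid and tier_3 below 0.008 m and z of lid in the frame of tier_3 above 0.035 m), for 0.2 s.
At the end, for the whole second after the job is handed in: All tiers present in one nested stack on the board, lid seated on top (height 3 mm, axes 8 mm, tilt 0.06 rad); both mugs upright on the board, each with a straw down its hole (lower end under 30 mm above the mug's underside, 10 mm off axis); centres within 115 mm of the board's; all at rest (all of step 2 and height (world z) of mug_a between 0.015 and 0.021 m and angle between each of mug_a, mug_b's own z axis and vertical below 0.06 rad and horizontal distance between each of mug_a, mug_b and board below 0.115 m and ((z of straw_a in the frame of mug_a between 0.005 and 0.03 m and horizontal distance between straw_a and mug_a below 0.01 m and angle between straw_a's own z axis and vertical below 0.2 rad) or (z of straw_b in the frame of mug_a between 0.005 and 0.03 m and horizontal distance between straw_b and mug_a below 0.01 m and angle between straw_b's own z axis and vertical below 0.2 rad)) and height (world z) of mug_b between 0.015 and 0.021 m and ((z of straw_a in the frame of mug_b between 0.005 and 0.03 m and horizontal distance between straw_a and mug_b below 0.01 m and angle between straw_a's own z axis and vertical below 0.2 rad) or (z of straw_b in the frame of mug_b between 0.005 and 0.03 m and horizontal distance between straw_b and mug_b below 0.01 m and angle between straw_b's own z axis and vertical below 0.2 rad)) and linear speed of each of tier_1, tier_2, tier_3, lid, mug_a, mug_b, straw_a, straw_b below 0.02 m/s); the robot touches nothing.
It fails at once if the tumbler is shoved more than 4 cm or tipped (distance of tumbler from where it was at the start of the episode above 0.04 m or angle between tumbler's own z axis and vertical above 0.4 rad).
Of tier_1, tier_2, tier_3 only 2 to 3 are there at a start; the rules pass over those that are not, and their reading is None.
At some moment in a run one of tier_1, tier_2, tier_3, lid, mug_a, mug_b may be knocked a few centimetres aside while the robot is not near it.
It also fails if it takes over 210 s, if anything falls off the work surface, if the arm or the gripper's body presses on something with over 40 N, if the wrist force passes 120 N, or if a joint passes its speed limit or range.

## Working session

There is one attempt and no reset: what is moved stays moved. The work goes in short steps, Python scripts to look and compute and a tool call to move; the robot and the scene stay as the last step left them, time stands still between calls to the robot, and variables do not carry over. Pictures are saved under pics/ and viewed, at most 14 in all, crops included, and the job is handed in when it is done.

Besides the shell and the picture viewer there is one more tool, called after ">>>" as name(argument=value, ...) on one line, values as JSON. play_rows: Moves the arm, as the interface text tells. Its arguments: {"type":"object","properties":{"increments":{"type":"array"},"newtons":{"type":"number"}},"required":["increments"]}

```bash
ls; mkdir -p pics
python3 - <<'E'
from rig import manip, optics, ticket
import cv2,numpy as np
print(manip.observe())
a=optics.capture("scene");b=optics.capture("top")
cv2.imwrite("pics/scene.png",a);cv2.imwrite("pics/top.png",b)
for n in("scene","top","wrist"):print(n,optics.get_calibration(n))
E
```

```text
pics
{'t': 0.0, 'q': array([-1.29611419,  0.47776719,  0.02235084,  1.55642626, -0.01151042,
        1.10931756, -0.08310963]), 'qvel': array([ 0.00051862,  0.00017965,  0.00020931,  0.00038013,  0.0026042 ,
       -0.00078472,  0.00027859]), 'effort': array([-7.45394736e-04, -5.96448255e+01,  1.60784908e+00, -2.81207192e+01,
        1.24267468e-02,  9.22514097e-03,  3.93942253e-05]), 'position': array([251.91304807, 625.60193711, 230.35864011]), 'eef_rot': array([ 1.90225796e-01,  9.81739958e-01, -8.88623386e-04, -1.07136815e-04]), 'contact_force': array([-0.09402829, -0.29026054,  0.53414444]), 'torque': array([ 0.02247922, -0.00437066,  0.00333396]), 'grip_force': 0.0, 'finger_gap': 85.4821794908672}
scene {'K': array([[418.01054943,   0.        , 324.51710634],
       [  0.        , 418.01054943, 194.21500518],
       [  0.        ,   0.        ,   1.        ]]), 'rvec': array([ 1.9219842 ,  1.42585733, -0.61865548]), 'tvec': array([-135.35106943, -263.81725597, 1472.42830962])}
top {'K': array([[392.31940224,   0.        , 315.51961958],
       [  0.        , 392.31940224, 194.37497263],
       [  0.        ,   0.        ,   1.        ]]), 'rvec': array([ 2.16019648, -2.11505467,  0.13932871]), 'tvec': array([  -4.63605356,  497.18817336, 1237.5342023 ])}
wrist {'K': array([[309.70691629,   0.        , 315.3454964 ],
       [  0.        , 309.70691629, 200.009685  ],
       [  0.        ,   0.        ,   1.        ]]), 'rvec': array([-2.38383398, -1.60930178, -0.24781331]), 'tvec': array([-674.17764597,  -39.73729224,  379.37486341])}
```

View pics/scene.png

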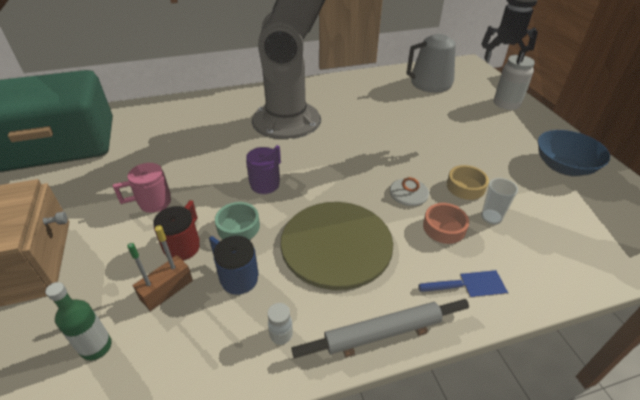

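View pics/top.png

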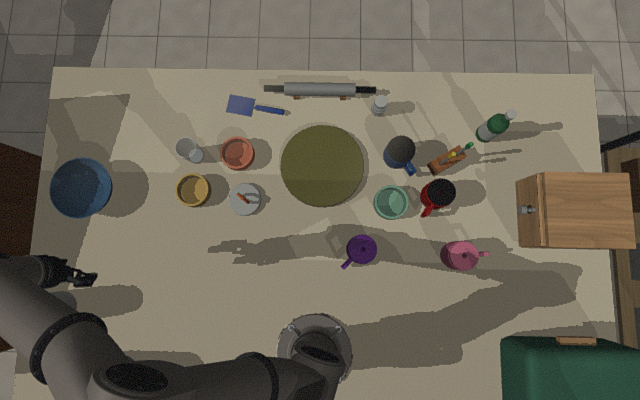

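The top view shows the board at (322,166). The tiers are mint (391,202), coral (238,153) and yellow (193,190), so all three are there. The lid is at (245,199), the blue mug at (400,152), the red mug at (437,195), the stand at (447,160) and the tumbler at (190,150). The look-alikes are the purple mug (362,250), the pink mug (462,255) and the navy bowl (80,187).

```bash
cat > h.py <<'E'
from rig import manip, optics, ticket
import cv2, numpy as np
from scipy.optimize import minimize
from scipy.spatial.transform import Rotation as R
def proj(name,P,cal):
    P=np.asarray(P,float)
    if name!="wrist":
        return cv2.projectPoints(P,cal["rvec"],cal["tvec"],cal["K"],None)[0][:,0]
    return cv2.fisheye.projectPoints(P[:,None],cal["rvec"],cal["tvec"],cal["K"],np.zeros(4))[0][:,0]
def ray(name,px,z,cal):
    K=cal["K"];Rm=cv2.Rodrigues(cal["rvec"])[0];t=np.ravel(cal["tvec"])
    u=np.array([(px[0]-K[0,2])/K[0,0],(px[1]-K[1,2])/K[1,1]])
    if name=="wrist":
        r=np.linalg.norm(u)+1e-9;d=np.r_[u/r*np.sin(r),np.cos(r)]
    else: d=np.r_[u,1]
    c=-Rm.T@t;d=Rm.T@d
    return c+d*(z-c[2])/d[2]
def cyl(r0,z0,r1,z1,cx=0,cy=0,n=32):
    a=np.linspace(0,2*np.pi,n,endpoint=False)
    f=lambda r,z:np.c_[cx+r*np.cos(a),cy+r*np.sin(a),0*a+z]
    return np.r_[f(r0,z0),f(r1,z1)]
def box(x0,x1,y0,y1,z0,z1):
    return np.array([[x,y,z] for x in(x0,x1) for y in(y0,y1) for z in(z0,z1)],float)
def ring():
    out=[]
    a=np.linspace(0,2*np.pi,25)
    for i in range(24):
        out.append(np.concatenate([np.array([[q*np.cos(b),y,36+q*np.sin(b)] for q in(16,26) for y in(-4.5,4.5)]) for b in a[i:i+2]]))
    return out
M={"tier":[cyl(41,0,45,6),cyl(55,6,55,45)],
"lid":[cyl(41,0,45,6),cyl(55,6,55,16)]+ring(),
"mug":[cyl(45,0,45,105),box(-84,-40,-6,6,76,88),box(-84,-72,-6,6,36,88),box(-84,-40,-6,6,36,48)],
"stand":[box(-22.5,22.5,-55,55,0,55)],"board":[cyl(140,0,140,18)],"tumbler":[cyl(28,0,35,110)]}
def render(name,parts,p,z,cal):
    im=np.zeros((400,640),np.uint8);Rz=R.from_euler("z",p[2]).as_matrix()
    for q in parts:
        uv=proj(name,q@Rz.T+[p[0],p[1],z],cal)
        cv2.fillConvexPoly(im,cv2.convexHull(np.round(uv*16).astype(np.int32)),1,shift=4,lineType=8)
    return im>0
def fit(kind,masks,cals,z,p0,yaw=True):
    p0=np.array(p0,float)
    def cost(v):
        p=[p0[0]+v[0]*10,p0[1]+v[1]*10,p0[2]+v[2]*.3 if yaw else 0]
        s=0
        for n in masks:
            m=render(n,M[kind],p,z,cals[n]);s+=1-(m&masks[n]).sum()/((m|masks[n]).sum()+1)
        return s/len(masks)
    best=None
    for y in (np.arange(8)*.785 if yaw else [0]):
        p0[2]=y
        r=minimize(cost,[0,0,0],method="Nelder-Mead",options=dict(initial_simplex=[[0,0,0],[1.5,0,0],[0,1.5,0],[0,0,1.]],maxfev=90))
        if best is None or r.fun<best[1]: best=([p0[0]+r.x[0]*10,p0[1]+r.x[1]*10,p0[2]+r.x[2]*.3 if yaw else 0],r.fun)
    return np.round(best[0],3),round(best[1],3)
H={"tier":30,"lid":12,"mug":70,"stand":40,"board":18,"tumbler":60,"straw":120}
def dets(name,target,kind,cal,img,cmin=.2):
    out=[]
    for d in optics.trace(name,target):
        if d["conf"]<cmin: continue
        w=ray(name,d["point"],H[kind],cal)
        out.append(dict(w=w[:2],m=d["mask"],c=d["conf"],col=img[d["mask"]].mean(0).astype(int),pt=np.round(d["point"])))
    return out
E
cat > look.py <<'E'
from h import *
import sys
def look(kinds,z=0):
    cals={n:optics.get_calibration(n) for n in("top","scene")};im={n:optics.capture(n) for n in cals}
    for t,k in kinds:
        D={n:dets(n,t,k,cals[n],im[n]) for n in cals}
        for d in D["top"]:
            b=[e for e in D["scene"] if np.hypot(*(e["w"]-d["w"]))<45 and np.abs(e["col"]-d["col"]).sum()<150]
            ms={"top":d["m"]}
            if b: ms["scene"]=b[0]["m"]
            line=[k,d["pt"],round(d["c"],2),"bgr",d["col"],"w",d["w"].round()]
            if k in M: line+=["fit",len(ms),fit(k,ms,cals,z,[*d["w"],0],k in("lid","mug","stand"))]
            print(*line)
        for e in D["scene"]: print("   scene",e["pt"],round(e["c"],2),e["col"],e["w"].round())
if __name__=="__main__":
    look([("tier_1","tier"),("lid","lid"),("mug_a","mug"),("stand","stand"),("board","board"),("tumbler","tumbler"),("straw_a","straw")])
    print(optics.get_calibration("wrist"),manip.observe()["t"])
E
time python3 look.py
```

```text
tier [192. 190.] 0.97 bgr [ 57  93 111] w [505. 413.] fit 2 (array([504.743, 410.206,   0.   ]), np.float64(0.057))
tier [236. 153.] 0.68 bgr [ 58  74 116] w [632. 274.] fit 2 (array([631.151, 269.862,   0.   ]), np.float64(0.088))
tier [452. 159.] 0.65 bgr [ 54  94 101] w [ 624. -439.] fit 1 (array([ 635.879, -427.409,    0.   ]), np.float64(0.95))
tier [393. 202.] 0.56 bgr [ 91 107  83] w [ 477. -247.] fit 2 (array([ 476.681, -237.423,    0.   ]), np.float64(0.102))
   scene [239. 220.] 0.89 [ 98 115  93] [ 478. -234.]
   scene [467. 184.] 0.84 [ 73 105 120] [518. 401.]
   scene [445. 221.] 0.81 [ 72  87 124] [630. 270.]
lid [243. 198.] 0.63 bgr [111 118 121] w [483. 248.] fit 2 (array([480.919, 241.563,   4.876]), np.float64(0.065))
lid [392. 203.] 0.35 bgr [ 91 107  82] w [ 478. -245.] fit 1 (array([ 478.912, -240.506,    4.072]), np.float64(0.044))
   scene [408. 192.] 0.82 [120 131 137] [484. 237.]
   scene [181. 229.] 0.24 [44 50 74] [ 447. -379.]
mug [401. 152.] 0.91 bgr [52 49 47] w [ 635. -266.] fit 2 (array([ 6.35015e+02, -2.60290e+02,  5.69000e-01]), np.float64(0.12))
mug
[... 860 characters left out ...]
cene [335. 244.] 0.79 [ 67  99 101] [613. -21.]
   scene [499. 201.] 0.61 [121 128 127] [593. 458.]
tumbler [186. 150.] 0.98 bgr [101 107 108] w [630. 429.] fit 2 (array([629.754, 415.847,   0.   ]), np.float64(0.104))
   scene [499. 199.] 0.91 [120 127 125] [622. 426.]
   scene [164. 244.] 0.6 [ 69  98 107] [ 593. -398.]
   scene [139. 264.] 0.49 [80 97 86] [ 634. -447.]
{'K': array([[309.70691629,   0.        , 315.3454964 ],
       [  0.        , 309.70691629, 200.009685  ],
       [  0.        ,   0.        ,   1.        ]]), 'rvec': array([-2.38480755, -1.60944048, -0.24977894]), 'tvec': array([-675.11535247,  -39.59252902,  379.17244582])} 0.9
real	0m21.133s
user	0m14.060s
sys	0m0.394s
```

I'm keeping the current yaw for the tiers: the finger line is d=(0.373,0.928), and I grip each rim at centre + 51·d. The stack goes at S=(600,55). Coral (238,153 px) comes first, gripped at (650,317).

>>> play_rows(increments=[0.0306,-0.0238,0,0,0,0,0.045,0.0306,-0.0238,0,0,0,0,0.045,0.0306,-0.0238,0,0,0,0,0.045,0.0306,-0.0238,0,0,0,0,0.045,0.0306,-0.0238,0,0,0,0,0.045,0.0306,-0.0238,0,0,0,0,0.045,0.0306,-0.0238,0,0,0,0,0.045,0.0306,-0.0238,0,0,0,0,0.045,0.0306,-0.0238,0,0,0,0,0.045,0.0306,-0.0238,0,0,0,0,0.045,0.0306,-0.0238,0,0,0,0,0.045,0.0306,-0.0238,0,0,0,0,0.045,0.0306,-0.0238,0,0,0,0,0.045,0,0,-0.03,0,0,0,0.045,0,0,-0.03,0,0,0,0.045,0,0,-0.03,0,0,0,0.045,0,0,-0.03,0,0,0,0.045,0,0,0,0,0,0,0.045], newtons=40)

```text
t: 2.7
position: [646.8, 315.4, 106.3]
eef_rot: [0.19, 0.982, -0.003, -0.003]
contact_force: [-0.4, 0.2, -0.5]
finger_gap: 44.9
grip_force: 0.0
```

```bash
cat > wl.py <<'E'
from h import *
import sys
def wl(t,k,p0,z,yaw=False,save=None):
    o=manip.observe();cal={"wrist":optics.get_calibration("wrist")};im=optics.capture("wrist")
    if save: cv2.imwrite(save,im)
    print("tcp",o["position"].round(1),o["eef_rot"].round(4))
    for d in dets("wrist",t,k,cal["wrist"],im):
        if np.hypot(*(d["w"]-p0[:2]))<70:
            print(k,d["pt"],round(d["c"],2),d["col"],"w",d["w"].round(),fit(k,{"wrist":d["m"]},cal,z,[*p0,0],yaw),d["m"].sum())
if __name__=="__main__":
    a=sys.argv; wl(a[1],a[2],[float(a[3]),float(a[4])],float(a[5]),len(a)>7 and a[7]=="y",a[6] if len(a)>6 else None)
E
python3 wl.py tier_1 tier 631 270 0 pics/w1.png
```

```text
tcp [646.8 315.4 106.3] [ 0.1901  0.9818 -0.0028 -0.0034]
```

View pics/w1.png

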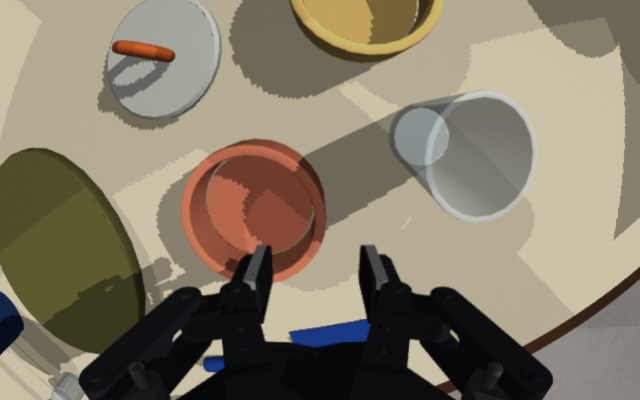

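The wrist view shows the coral tub at (254,210). Its wall lies between the fingers, at (245,265) and (375,265). I'll fit it by colour.

```bash
cat > wc.py <<'E'
from h import *
import sys
HUE={"coral":(0,9),"yellow":(17,27),"mint":(40,85)}
def colmask(im,c,p0,cal,name="wrist",z=25,rad=None):
    hsv=cv2.cvtColor(im,cv2.COLOR_BGR2HSV);lo,hi=HUE[c]
    m=cv2.inRange(hsv,(lo,60,40),(hi,255,255))
    m=cv2.morphologyEx(m,cv2.MORPH_CLOSE,np.ones((5,5)))
    n,l,s,_=cv2.connectedComponentsWithStats(m)
    u=proj(name,[[*p0,z]],cal)[0]
    ok=[i for i in range(1,n) if s[i,4]>150]
    i=min(ok,key=lambda i:np.hypot(*(np.argwhere(l==i).mean(0)[::-1]-u)))
    m=(l==i).astype(np.uint8);cs,_=cv2.findContours(m,0,1)
    cv2.fillPoly(m,[cv2.convexHull(max(cs,key=len))],1)
    return m>0
def run(c,p0,z,name="wrist",save=None):
    cal=optics.get_calibration(name);im=optics.capture(name)
    if save: cv2.imwrite(save,im)
    m=colmask(im,c,p0,cal,name,z+25)
    print(c,name,fit("tier",{name:m},{name:cal},z,[*p0,0],False),m.sum())
if __name__=="__main__":
    a=sys.argv;print(manip.observe()["position"].round(1));run(a[1],[float(a[2]),float(a[3])],float(a[4]))
E
python3 wc.py coral 631 270 0
```

```text
[650.  316.8 111.6]
coral wrist (array([632.485, 268.987,   0.   ]), np.float64(0.034)) 15992
```

>>> play_rows(increments=[0.001,0,-0.03,0,0,0,0.045,0,0,-0.03,0,0,0,0.045,0,0,-0.02,0,0,0,0.045,0,0,-0.0125,0,0,0,0.045,0,0,0,0,0,0,0.045,0,0,0,0,0,0,0.0,0,0,0,0,0,0,0.0,0,0,0,0,0,0,0.0,0,0,0,0,0,0,0.0,0,0,0,0,0,0,0.0,0,0,0,0,0,0,0.0], newtons=50)

```text
t: 3.95
position: [651.9, 317.3, 20.7]
eef_rot: [0.19, 0.982, 0.001, 0.001]
contact_force: [-2.4, -1.0, 7.2]
finger_gap: 6.9
grip_force: 51.2
```

>>> play_rows(increments=[0,0,0.02,0,0,0,0,0,0,0.03,0,0,0,0,0,0,0.04,0,0,0,0,-0.005,-0.036,0,0,0,0,0,-0.005,-0.036,0,0,0,0,0,-0.005,-0.036,0,0,0,0,0,-0.005,-0.036,0,0,0,0,0,-0.006,-0.036,0,0,0,0,0,-0.006,-0.035,0,0,0,0,0,0,0,0,0,0,0,0,0,0,0,0,0,0,0,0,0,0,0,0,0,0])

```text
t: 5.15
position: [619.0, 103.3, 109.0]
eef_rot: [0.19, 0.982, 0.001, 0.0]
contact_force: [0.0, 0.4, -1.7]
finger_gap: 6.8
grip_force: 50.8
```

```bash
python3 -c "
from h import *
o=manip.observe();print(o['position'].round(1),o['finger_gap'],o['contact_force'])"; python3 wc.py coral 600 55 90
```

```text
[619.  103.3 109. ] 6.784652709850228 [ 0.02484709  0.41080759 -1.71244051]
[619.  103.3 109. ]
coral wrist (array([603.571,  54.607,   0.   ]), np.float64(0.129)) 31291
```

>>> play_rows(increments=[0,0,-0.03,0,0,0,0,0,0,-0.02,0,0,0,0,0,0,-0.015,0,0,0,0,0,0,-0.005,0,0,0,0,0,0,0,0,0,0,0,0,0,0,0,0,0,0.03,0,0,0,0,0,0,0.03,0,0,0,0,0,0,0.03,0,0,0.02,0,0,0,0.03,0,0,0.03,0,0,0,0.03,0,0,0.03,0,0,0,0.03,0,0,0.03,0,0,0,0.03,0,0,0,0,0,0,0.03])

```text
t: 6.5
position: [622.0, 102.2, 153.7]
eef_rot: [0.19, 0.982, 0.002, 0.004]
contact_force: [1.0, 0.5, 0.6]
finger_gap: 29.9
grip_force: 0.0
```

```bash
python3 -c "
from h import *
o=manip.observe();print(o['position'].round(1),o['finger_gap'],o['contact_force'])
from wc import run
run('coral',[600,55],18);run('coral',[600,55],18,'top');run('coral',[600,55],18,'scene');run('yellow',[505,410],0,'top');run('yellow',[505,410],0,'scene')"
```

```text
[622.  102.2 153.7] 29.879215300581325 [0.99902152 0.48497437 0.60807325]
coral wrist (array([603.339,  54.459,   0.   ]), np.float64(0.035)) 13497
coral top (array([603.7  ,  49.641,   0.   ]), np.float64(0.433)) 569
coral scene (array([595.759,  58.474,   0.   ]), np.float64(0.12)) 1469
yellow top (array([505.407, 409.428,   0.   ]), np.float64(0.016)) 1031
yellow scene (array([502.732, 412.618,   0.   ]), np.float64(0.026)) 1222
```

>>> play_rows(increments=[-0.0095,0.0356,0,0,0,0,0.045,-0.0095,0.0356,0,0,0,0,0.045,-0.0095,0.0356,0,0,0,0,0.045,-0.0095,0.0356,0,0,0,0,0.045,-0.0095,0.0356,0,0,0,0,0.045,-0.0095,0.0356,0,0,0,0,0.045,-0.0095,0.0356,0,0,0,0,0.045,-0.0095,0.0356,0,0,0,0,0.045,-0.0095,0.0356,0,0,0,0,0.045,-0.01,0.0356,0,0,0,0,0.045,0,0,-0.02,0,0,0,0.045,0,0,-0.02,0,0,0,0.045,0,0,0,0,0,0,0.045,0,0,0,0,0,0,0.045])

```text
t: 8.15
position: [523.2, 457.0, 107.8]
eef_rot: [0.19, 0.982, -0.001, -0.001]
contact_force: [1.3, -0.2, 0.2]
finger_gap: 44.6
grip_force: 0.0
```

```bash
python3 wc.py yellow 504 410 0
```

```text
[523.2 457.  107.8]
yellow wrist (array([505.437, 409.724,   0.   ]), np.float64(0.009)) 16973
```

>>> play_rows(increments=[0.001,0,-0.03,0,0,0,0.045,0,0,-0.03,0,0,0,0.045,0,0,-0.02,0,0,0,0.045,0,0,-0.008,0,0,0,0.045,0,0,0,0,0,0,0.045,0,0,0,0,0,0,0.0,0,0,0,0,0,0,0.0,0,0,0,0,0,0,0.0,0,0,0,0,0,0,0.0,0,0,0,0,0,0,0.0,0,0,0,0,0,0,0.0], newtons=50)

```text
t: 9.3
position: [525.0, 458.3, 22.5]
eef_rot: [0.19, 0.982, 0.001, 0.001]
contact_force: [-1.0, -1.1, 5.8]
finger_gap: 6.1
grip_force: 51.1
```

>>> play_rows(increments=[0,0,0.02,0,0,0,0,0,0,0.04,0,0,0,0,0,0,0.04,0,0,0,0,0.0095,-0.0356,0,0,0,0,0,0.0095,-0.0356,0,0,0,0,0,0.0095,-0.0356,0,0,0,0,0,0.0095,-0.0356,0,0,0,0,0,0.0095,-0.0356,0,0,0,0,0,0.0095,-0.0356,0,0,0,0,0,0.0095,-0.0356,0,0,0,0,0,0.0095,-0.0356,0,0,0,0,0,0.0095,-0.0356,0,0,0,0,0,0.0095,-0.0356,0,0,0,0,0,0,0,0,0,0,0,0,0,0,0,0,0,0,0,0,0,0,0,0,0,0])

```text
t: 10.9
position: [619.1, 103.3, 120.9]
eef_rot: [0.19, 0.982, 0.001, -0.0]
contact_force: [0.8, -0.4, -1.3]
finger_gap: 6.2
grip_force: 50.0
```

```bash
cat > st.py <<'E'
from h import *
from wc import run
import sys
o=manip.observe();print(o['t'],o['position'].round(1),o['finger_gap'],o['contact_force'].round(1))
for s in sys.argv[1:]:
    c,x,y,z,*n=s.split(",");run(c,[float(x),float(y)],float(z),*n)
E
python3 st.py yellow,603,55,97 coral,602,55,18,top coral,602,55,18,scene mint,477,-238,0,top mint,477,-238,0,scene
```

```text
10.9 [619.1 103.3 120.9] 6.168892135386376 [ 0.8 -0.4 -1.3]
yellow wrist (array([566.44 ,  72.095,   0.   ]), np.float64(0.245)) 56190
coral top (array([602.,  55.,   0.]), np.float64(1.0)) 681
coral scene (array([597.573,  59.115,   0.   ]), np.float64(0.375)) 1047
mint top (array([ 477.831, -234.389,    0.   ]), np.float64(0.116)) 903
mint scene (array([ 477., -238.,    0.]), np.float64(1.0)) 274
```

>>> play_rows(increments=[0,0,-0.02,0,0,0,0,0,0,-0.01,0,0,0,0,0,0,-0.008,0,0,0,0,0,0,-0.0035,0,0,0,0,0,0,0,0,0,0,0,0,0,0,0,0,0,0])

```text
t: 11.75
position: [619.7, 101.9, 79.6]
eef_rot: [0.19, 0.982, 0.0, 0.0]
contact_force: [0.2, -0.7, -0.8]
finger_gap: 6.3
grip_force: 50.2
```

>>> play_rows(increments=[0,0,0,0,0,0,0.03,0,0,0,0,0,0,0.03,0,0,0,0,0,0,0.03,0,0,0.02,0,0,0,0.03,0,0,0.04,0,0,0,0.03,0,0,0.04,0,0,0,0.03,0,0,0,0,0,0,0.03,0,0,0,0,0,0,0.03])

```text
t: 12.55
position: [620.1, 101.8, 180.5]
eef_rot: [0.19, 0.982, 0.001, 0.001]
contact_force: [-1.3, 1.0, -1.4]
finger_gap: 30.1
grip_force: 0.0
```

Run:
```python
from h import *
o=manip.observe();print(o['t'],o['position'].round(1))
cv2.imwrite("pics/w2.png",optics.capture("wrist"))
from look import look
look([("tier_1","tier")],0)
```

```text
12.55 [620.1 101.8 180.5]
tier [306. 161.] 0.75 bgr [ 67 117 138] w [609.  40.] fit 2 (array([617.992,  48.505,   0.   ]), np.float64(0.562))
   scene [239. 222.] 0.9 [102 119  97] [ 482. -233.]
   scene [361. 244.] 0.78 [ 63  81 111] [639.  36.]
   scene [365. 220.] 0.7 [ 78 117 135] [567.  74.]
   scene [499. 200.] 0.66 [126 134 132] [600. 451.]
```

View pics/w2.png

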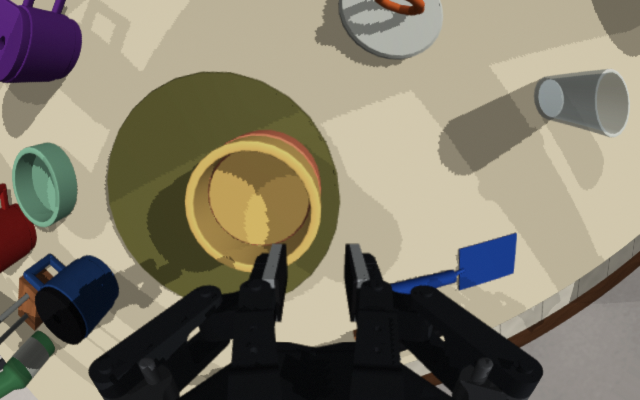

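Yellow sits nested on coral at (255,205). Mint is next.

>>> play_rows(increments=[-0.0137,-0.0323,0,0,0,0,0.045,-0.0137,-0.0323,0,0,0,0,0.045,-0.0137,-0.0323,0,0,0,0,0.045,-0.0137,-0.0323,0,0,0,0,0.045,-0.0137,-0.0323,0,0,0,0,0.045,-0.0137,-0.0323,0,0,0,0,0.045,-0.0137,-0.0323,0,0,0,0,0.045,-0.0137,-0.0323,0,0,0,0,0.045,-0.0137,-0.0323,0,0,0,0,0.045,0,0,-0.035,0,0,0,0.045,0,0,-0.035,0,0,0,0.045,0,0,0,0,0,0,0.045,0,0,0,0,0,0,0.045])

```text
t: 14.1
position: [495.7, -188.8, 109.0]
eef_rot: [0.19, 0.982, -0.0, -0.001]
contact_force: [0.5, 1.0, 0.9]
finger_gap: 45.1
grip_force: 0.0
```

```bash
python3 st.py mint,477,-238,0
```

```text
14.1 [ 495.7 -188.8  109. ] 45.0658220430004 [0.5 1.  0.9]
mint wrist (array([ 478.052, -240.45 ,    0.   ]), np.float64(0.046)) 15960
```

>>> play_rows(increments=[0.001,-0.003,-0.03,0,0,0,0.045,0,0,-0.03,0,0,0,0.045,0,0,-0.02,0,0,0,0.045,0,0,-0.0085,0,0,0,0.045,0,0,0,0,0,0,0.045,0,0,0,0,0,0,0.0,0,0,0,0,0,0,0.0,0,0,0,0,0,0,0.0,0,0,0,0,0,0,0.0,0,0,0,0,0,0,0.0,0,0,0,0,0,0,0.0], newtons=50)

```text
t: 15.25
position: [498.2, -192.1, 22.2]
eef_rot: [0.19, 0.982, 0.0, 0.001]
contact_force: [-0.7, -0.1, 7.3]
finger_gap: 7.3
grip_force: 46.7
```

>>> play_rows(increments=[0,0,0.02,0,0,0,0,0,0,0.04,0,0,0,0,0,0,0.035,0,0,0,0,0,0,0.035,0,0,0,0,0.0136,0.0326,0,0,0,0,0,0.0136,0.0326,0,0,0,0,0,0.0136,0.0326,0,0,0,0,0,0.0136,0.0326,0,0,0,0,0,0.0136,0.0326,0,0,0,0,0,0.0136,0.0326,0,0,0,0,0,0.0136,0.0326,0,0,0,0,0,0.0136,0.0327,0,0,0,0,0,0.0135,0.0327,0,0,0,0,0,0,0,0,0,0,0,0,0,0,0,0,0,0,0,0,0,0,0,0,0,0])

```text
t: 16.85
position: [619.0, 100.2, 150.8]
eef_rot: [0.191, 0.982, -0.001, -0.0]
contact_force: [-0.1, 0.1, -1.7]
finger_gap: 7.3
grip_force: 46.7
```

```bash
python3 st.py mint,603,55,130
python3 - <<'E'
from h import *
cv2.imwrite("pics/w3.png",cv2.resize(optics.capture("scene")[120:320,230:550],(800,500)))
E
```

```text
16.85 [619.  100.2 150.8] 7.289077694601721 [-0.1  0.1 -1.7]
mint wrist (array([598.863,  53.398,   0.   ]), np.float64(0.121)) 31931
```

View pics/w3.png

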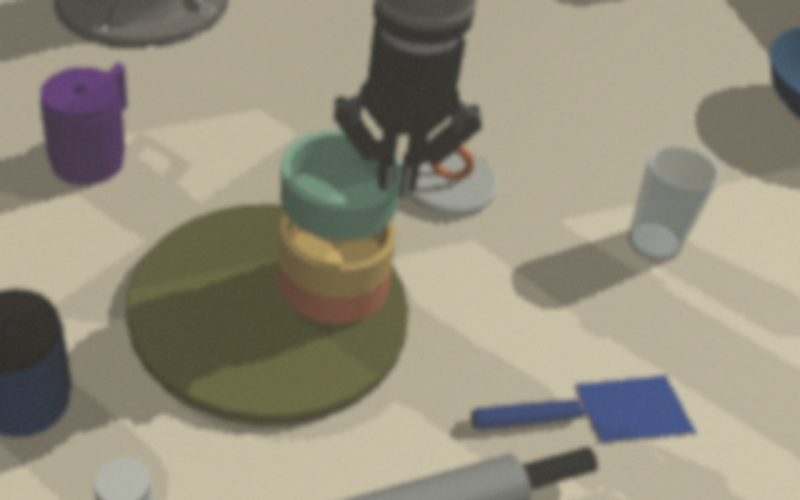

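Mint hangs straight above the nested coral and yellow tiers, so I lower it.

>>> play_rows(increments=[0,0.001,-0.012,0,0,0,0,0,0,-0.008,0,0,0,0,0,0,-0.008,0,0,0,0,0,0,-0.005,0,0,0,0,0,0,0,0,0,0,0,0,0,0,0,0,0,0])

```text
t: 17.55
position: [620.8, 102.2, 118.4]
eef_rot: [0.19, 0.982, 0.0, 0.001]
contact_force: [2.1, -1.6, 3.0]
finger_gap: 7.0
grip_force: 48.5
```

>>> play_rows(increments=[0,0,0,0,0,0,0.03,0,0,0,0,0,0,0.03,0,0,0,0,0,0,0.03,0,0,0.02,0,0,0,0.03,0,0,0.04,0,0,0,0.03,0,0,0.04,0,0,0,0.03,-0.0198,0.0199,0,0,0,-0.1465,0.05,-0.0198,0.0199,0,0,0,-0.1465,0.05,-0.0198,0.0199,0,0,0,-0.1465,0.05,-0.0198,0.0199,0,0,0,-0.1465,0.05,-0.0198,0.0199,0,0,0,-0.1465,0.05,-0.0198,0.0199,0,0,0,-0.1465,0.05,-0.0198,0.0199,0,0,0,-0.1465,0.05,0,0,-0.035,0,0,0,0.05,0,0,-0.035,0,0,0,0.05,0,0,0,0,0,0,0.05,0,0,0,0,0,0,0.05])

```text
t: 19.25
position: [480.7, 241.7, 148.0]
eef_rot: [0.648, 0.762, -0.001, -0.0]
contact_force: [1.0, 0.8, 0.7]
finger_gap: 49.7
grip_force: 0.0
```

```bash
python3 wl.py lid lid 481 242 0 pics/w4.png y;python3 - <<'E'
from h import *
im=cv2.imread("pics/w4.png");cal=optics.get_calibration("wrist")
hsv=cv2.cvtColor(im,cv2.COLOR_BGR2HSV);m=cv2.inRange(hsv,(5,170,80),(17,255,255))
n,l,s,c=cv2.connectedComponentsWithStats(m)
for i in range(1,n):
    if s[i,4]>60:
        p=np.argwhere(l==i)[:,::-1].astype(np.float32);(cx,cy),wh,a=cv2.minAreaRect(p)
        vx,vy,_,_=np.ravel(cv2.fitLine(p,2,0,.01,.01));e=30
        A=ray("wrist",[cx-e*vx,cy-e*vy],50,cal);B=ray("wrist",[cx+e*vx,cy+e*vy],50,cal)
        print(s[i],(cx,cy),wh,ray("wrist",(cx,cy),50,cal),np.arctan2(*(B-A)[[1,0]]))
E
```

```text
tcp [480.7 241.7 148. ] [ 6.475e-01  7.621e-01 -7.000e-04 -1.000e-04]
lid [314. 186.] 0.73 [115 125 131] w [480. 244.] (array([481.23 , 241.822,   5.906]), np.float64(0.048)) 10210
[293 175  46  42 901] (316.07012939453125, 195.5271453857422) (20.112913131713867, 56.03363800048828) [482.8275223  246.59242612  50.        ] 0.9090533015496638
```

View pics/w4.png

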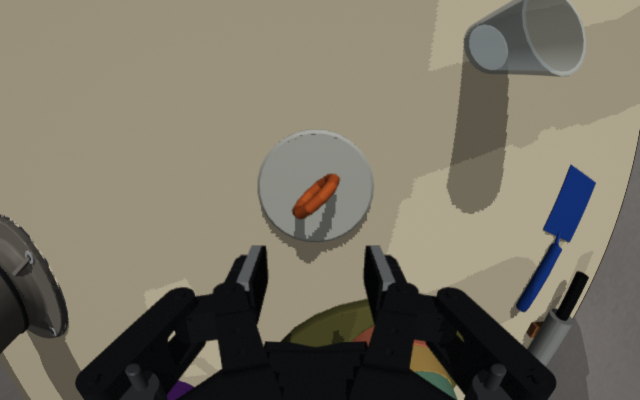

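The lid is at (315,186), with the ring running diagonally (297,212)-(337,180). I'll fit the ring yaw by itself.

Run:
```python
from h import *
M["ring"]=ring()
tot=0;ys=np.arange(0,3.14,.05)
for n in("wrist","scene","top"):
    cal=optics.get_calibration(n);im=optics.capture(n)
    hsv=cv2.cvtColor(im,cv2.COLOR_BGR2HSV);m=cv2.inRange(hsv,(3,130,60),(18,255,255))
    mm=np.zeros_like(m);u=proj(n,[[481,242,36]],cal)[0].astype(int);cv2.circle(mm,tuple(int(v) for v in u),40 if n=="wrist" else 14,255,-1);m=(m&mm)>0
    best=[]
    for y in ys:
        b=9
        for dx in(-4,-2,0,2,4):
            for dy in(-4,-2,0,2,4):
                r=render(n,M["ring"],[481+dx,242+dy,y],0,cal);b=min(b,1-(r&m).sum()/((r|m).sum()+1))
        best.append(b)
    best=np.array(best);i=best.argsort()[:3];print(n,m.sum(),ys[i],best[i]);tot=tot+best
print(ys[np.argsort(tot)[:4]],np.sort(tot)[:4])
```

```text
wrist 988 [1.   0.95 0.9 ] [0.19704433 0.20386785 0.21939587]
scene 10 [2.1  2.05 2.15] [0.94219653 0.94535519 0.94578313]
top 34 [1.   0.9  1.05] [0.48484848 0.49253731 0.49253731]
[1.   0.95 0.9  1.05] [1.63803317 1.66819577 1.66845492 1.67895536]
```

>>> play_rows(increments=[0,0,0,0,0,-0.127,0.05,0,0,0,0,0,-0.127,0.05,0,0,-0.01,0,0,-0.127,0.05,0,0,-0.01,0,0,-0.127,0.05,0,0,-0.01,0,0,-0.127,0.05,0,0,-0.01,0,0,-0.127,0.05,0,0,0,0,0,0,0.05,0,0,0,0,0,0,0.05])

```text
t: 20.3
position: [481.2, 242.2, 108.4]
eef_rot: [0.884, 0.468, 0.0, -0.0]
contact_force: [-1.0, 0.1, -0.3]
finger_gap: 50.0
grip_force: 0.0
```

Run:
```python
from h import *
M["ring"]=ring();n="wrist"
o=manip.observe();print(o["position"].round(1),o["eef_rot"].round(3))
cal=optics.get_calibration(n);im=optics.capture(n)
hsv=cv2.cvtColor(im,cv2.COLOR_BGR2HSV);m=cv2.inRange(hsv,(3,130,60),(18,255,255))
mm=np.zeros_like(m);u=proj(n,[[481,242,36]],cal)[0].astype(int);print(u);cv2.circle(mm,tuple(int(v) for v in u),60,255,-1);m=(m&mm)>0
r=[]
for y in(.8,.9,1.,1.1):
    def cost(v):
        a=render(n,M["ring"],[481+10*v[0],242+10*v[1],y+.3*v[2]],0,cal);return 1-(a&m).sum()/((a|m).sum()+1)
    q=minimize(cost,[0,0,0],method="Nelder-Mead",options=dict(initial_simplex=[[0,0,0],[.5,0,0],[0,.5,0],[0,0,.4]]));r.append((q.fun,481+10*q.x[0],242+10*q.x[1],y+.3*q.x[2]))
print(m.sum(),np.round(sorted(r),3))
```

```text
[481.2 242.2 108.4] [ 0.884  0.468  0.    -0.   ]
[314 212]
874 [[1.39000e-01 4.80800e+02 2.41659e+02 9.24000e-01]
 [1.41000e-01 4.80034e+02 2.41136e+02 9.09000e-01]
 [1.41000e-01 4.80159e+02 2.41105e+02 9.15000e-01]
 [1.44000e-01 4.80584e+02 2.41369e+02 9.24000e-01]]
```

>>> play_rows(increments=[0,0,-0.03,0,0,-0.05,0.05,0,0,-0.02,0,0,0,0.05,0,0,-0.015,0,0,0,0.05,0,0,-0.007,0,0,0,0.05,0,0,0,0,0,0,0.05,0,0,0,0,0,0,0.0,0,0,0,0,0,0,0.0,0,0,0,0,0,0,0.0,0,0,0,0,0,0,0.0,0,0,0,0,0,0,0.0,0,0,0,0,0,0,0.0], newtons=50)

```text
t: 21.45
position: [481.0, 242.3, 36.4]
eef_rot: [0.896, 0.445, 0.0, -0.0]
contact_force: [-2.2, 0.3, 5.2]
finger_gap: 8.1
grip_force: 49.2
```

>>> play_rows(increments=[0,0,0.03,0,0,0,0,0,0,0.04,0,0,0,0,0,0,0.045,0,0,0,0,0,0,0.045,0,0,0,0,0,0,0,0,0,0,0,0,0,0,0,0,0,0])

```text
t: 22.05
position: [480.9, 242.2, 196.3]
eef_rot: [0.896, 0.445, 0.001, -0.0]
contact_force: [-0.3, -0.9, -2.0]
finger_gap: 8.5
grip_force: 49.1
```

```bash
python3 st.py mint,602,55,96,top mint,602,55,96,scene mint,602,55,96
python3 - <<'E'
from h import *
cv2.imwrite("pics/w5.png",optics.capture("wrist"))
n="top";cal=optics.get_calibration(n);im=optics.capture(n)
for d in dets(n,"tier_1","tier",cal,im): print(d["pt"],d["c"],d["col"],fit("tier",{n:d["m"]},{n:cal},96,[602,55,0],False))
E
```

```text
22.05 [480.9 242.2 196.3] 8.549039549226219 [-0.3 -0.9 -2. ]
mint top (array([603.613,  56.439,   0.   ]), np.float64(0.059)) 1067
mint scene (array([602.,  55.,   0.]), np.float64(1.0)) 1209
mint wrist (array([601.977,  53.936,   0.   ]), np.float64(0.035)) 8447
[301. 159.] 0.86 [ 91 108  82] (array([601.335,  56.178,   0.   ]), np.float64(0.043))
[304. 176.] 0.66 [42 59 88] (array([547.429,  42.924,   0.   ]), np.float64(0.926))
[306. 174.] 0.41 [41 70 85] (array([594.087,  58.895,   0.   ]), np.float64(0.994))
```

View pics/w5.png

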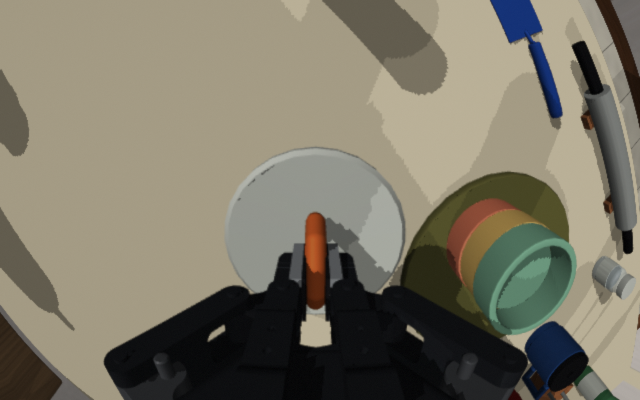

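All three tiers are nested, with mint on top at (535,280). The lid hangs level from its ring. I carry it to (602,55).

>>> play_rows(increments=[0.02,-0.0312,0,0,0,0,0,0.02,-0.0312,0,0,0,0,0,0.02,-0.0312,0,0,0,0,0,0.02,-0.0312,0,0,0,0,0,0.0205,-0.0312,0,0,0,0,0,0.0205,-0.0312,0,0,0,0,0,0,0,0,0,0,0,0,0,0,0,0,0,0,0,0,0,0,0,0,0,0,0,0,-0.01,0,0,0,0,0,0,-0.008,0,0,0,0,0,0,-0.005,0,0,0,0,0,0,0,0,0,0,0,0,0,0,0,0,0,0])

```text
t: 23.75
position: [601.6, 55.0, 172.5]
eef_rot: [0.896, 0.445, -0.0, -0.0]
contact_force: [0.1, 0.1, -1.8]
finger_gap: 8.5
grip_force: 49.2
```

>>> play_rows(increments=[0,0,-0.0015,0,0,0,0,0,0,0,0,0,0,0,0,0,0,0,0,0,0.04,0,0,0,0,0,0,0.04,0,0,0,0,0,0,0.04,0,0,0.02,0,0,0,0.05,0,0,0.03,0,0,0,0.05,0,0,0.03,0,0,0,0.05,0,-0.034,0,0,0,0,0.05,0,-0.034,0,0,0,0,0.05,0,-0.034,0,0,0,0,0.05,0,-0.034,0,0,0,0,0.05,0,-0.034,0,0,0,0,0.05,0,-0.034,0,0,0,0,0.05,0,-0.034,0,0,0,0,0.05,0,-0.034,0,0,0,0,0.05,0,-0.034,0,0,0,0,0.05,0,0,0,0,0,0,0.05,0,0,0,0,0,0,0.05])

```text
t: 25.65
position: [601.4, -252.2, 251.2]
eef_rot: [0.896, 0.444, -0.0, 0.0]
contact_force: [0.7, 0.8, -0.5]
finger_gap: 50.2
grip_force: 0.0
```

```bash
cat > mugs.py <<'E'
from h import *
import sys
def mugs(z=0,view="mug_a",kinds=(("mug_a","mug"),),save=None,cmin=.3):
    o=manip.observe();print(o["t"],o["position"].round(1),o["eef_rot"].round(3))
    cals={n:optics.get_calibration(n) for n in("wrist","scene","top")};ims={n:optics.capture(n) for n in cals}
    if save: cv2.imwrite(save,ims["wrist"])
    for t,k in kinds:
        for n in cals:
            for d in dets(n,t,k,cals[n],ims[n],cmin):
                print(n,k,d["pt"],round(d["c"],2),d["col"],d["w"].round(),fit(k,{n:d["m"]},{n:cals[n]},z,[*d["w"],0]),d["m"].sum())
if __name__=="__main__": mugs(save=sys.argv[1])
E
python3 mugs.py pics/w6.png
python3 - <<'E'
from h import *
n="top";cal=optics.get_calibration(n);im=optics.capture(n)
for d in dets(n,"lid","lid",cal,im): print(d["pt"],d["c"],d["col"],fit("lid",{n:d["m"]},{n:cal},135,[602,55,0]))
E
```

```text
25.65 [ 601.4 -252.2  251.2] [ 0.896  0.444 -0.     0.   ]
wrist mug [112. 230.] 0.86 [82 27 59] [ 345. -141.] (array([ 320.91 , -139.309,    5.55 ]), np.float64(0.085)) 4865
wrist mug [342. 168.] 0.69 [33 26 22] [ 631. -261.] (array([ 6.36898e+02, -2.59288e+02,  6.08000e-01]), np.float64(0.072)) 7031
wrist mug [313. 301.] 0.69 [20 20 53] [ 503. -378.] (array([ 502.867, -379.49 ,    0.971]), np.float64(0.146)) 5913
wrist mug [159.   9.] 0.62 [37 68 84] [584.  14.] (array([613.507,  80.582,   1.045]), np.float64(0.455)) 633
scene mug [264. 168.] 0.85 [91 62 83] [ 337. -138.] (array([ 325.965, -139.582,    5.559]), np.float64(0.083)) 1448
scene mug [148. 189.] 0.8 [ 99  89 136] [ 339. -443.] (array([ 310.605, -444.202,    1.746]), np.float64(0.1)) 1906
scene mug [179. 231.] 0.73 [46 52 77] [ 512. -374.] (array([ 501.801, -381.963,    5.739]), np.float64(0.185)) 1886
scene mug [234. 261.] 0.66 [62 58 56] [ 640. -263.] (array([ 6.35147e+02, -2.60979e+02,  5.58000e-01]), np.float64(0.114)) 2174
top mug [459. 255.] 0.73 [100  84 143] [ 312. -441.] (array([ 313.073, -446.277,    1.657]), np.float64(0.089)) 1015
top mug [438. 193.] 0.61 [25 25 43] [ 503. -380.] (array([ 499.157, -377.569,    5.744]), np.float64(0.196)) 835
[300. 153.] 0.78 [128 137 142] (array([604.066,  56.539,   1.682]), np.float64(0.063))
```

View pics/w6.png

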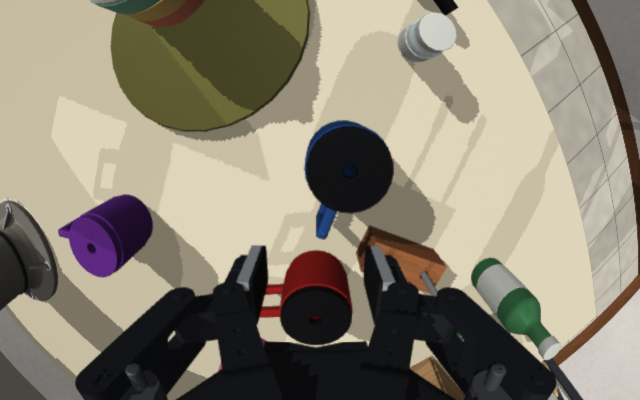

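The lid is on the stack, and its fit is centred on it. The blue mug at (348,170) has its handle at (325,222), so it sits at (636.5,-260) with yaw 0.59. I grip its handle top bar at (582,-297).

>>> play_rows(increments=[-0.0065,-0.015,0,0,0,-0.11,0.045,-0.0065,-0.015,0,0,0,-0.11,0.045,-0.0065,-0.0145,0,0,0,-0.11,0.045,0,0,-0.04,0,0,0,0.045,0,0,-0.04,0,0,0,0.045,0,0,-0.04,0,0,0,0.045,0,0,-0.03,0,0,0,0.045,0,0,-0.03,0,0,0,0.045,0,0,-0.011,0,0,0,0.045,0,0,0,0,0,0,0.045,0,0,0,0,0,0,0.0,0,0,0,0,0,0,0.0,0,0,0,0,0,0,0.0,0,0,0,0,0,0,0.0,0,0,0,0,0,0,0.0,0,0,0,0,0,0,0.0], newtons=90)

```text
t: 27.65
position: [583.5, -296.5, 62.3]
eef_rot: [0.957, 0.291, 0.001, 0.001]
contact_force: [0.3, -0.7, 6.9]
finger_gap: 10.4
grip_force: 88.0
```

>>> play_rows(increments=[0,0,0.01,0,0,0,0,0,0,0.02,0,0,0,0,0,0,0.03,0,0,0,0,0.0102,0.0218,0,0,0,0.14,0,0.0102,0.0218,0,0,0,0.14,0,0.0102,0.0218,0,0,0,0.14,0,0.0102,0.0218,0,0,0,0.14,0,0.0102,0.0218,0,0,0,0.14,0,0.0102,0.0218,0,0,0,0.14,0,0.0102,0.0218,0,0,0,0.14,0,0,0,0,0,0,0,0,0,0,0,0,0,0,0])

```text
t: 28.85
position: [653.4, -142.6, 120.3]
eef_rot: [0.707, 0.707, -0.0, -0.0]
contact_force: [0.1, -1.3, -3.6]
finger_gap: 10.5
grip_force: 87.9
```

Run:
```python
from h import *
o=manip.observe();print(o["position"].round(1),o["eef_rot"].round(3),o["finger_gap"],o["torque"].round(2),o["contact_force"].round(1))
for n in("scene","top"):
    cal=optics.get_calibration(n);im=optics.capture(n)
    if n=="scene":cv2.imwrite("pics/w7.png",cv2.resize(im[100:325,160:480],(800,562)))
    for d in dets(n,"mug_a","mug",cal,im):
        if abs(d["w"]-[655,-78]).max()<60:print(n,d["pt"],d["col"],fit("mug",{n:d["m"]},{n:cal},60,[655,-78,0]))
```

```text
[ 653.4 -142.6  120.3] [ 0.707  0.707 -0.    -0.   ] 10.485010076302368 [-0.36  0.1  -0.02] [ 0.1 -1.3 -3.6]
scene [316. 237.] [56 52 50] (array([650.678, -79.55 ,   2.839]), np.float64(0.173))
top [338. 133.] [34 29 27] (array([ 6.54067e+02, -5.85220e+01, -2.63000e-01]), np.float64(0.677))
```

View pics/w7.png

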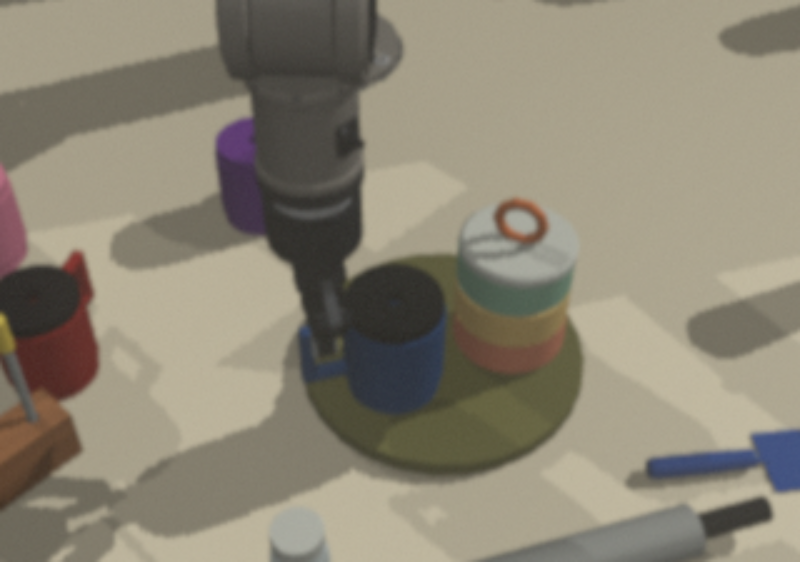

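The blue mug hangs upright over the board, and the stack with its lid stands well. I lower and release it, then go to the red mug.

>>> play_rows(increments=[0,0,-0.02,0,0,0,0,0,0,-0.01,0,0,0,0,0,0,-0.007,0,0,0,0,0,0,-0.003,0,0,0,0,0,0,0,0,0,0,0,0,0,0,0,0,0,0])

```text
t: 29.65
position: [653.9, -143.5, 80.8]
eef_rot: [0.707, 0.707, 0.0, 0.0]
contact_force: [-0.7, -0.6, -2.1]
finger_gap: 10.5
grip_force: 88.4
```

>>> play_rows(increments=[0,0,0,0,0,0,0.035,0,0,0,0,0,0,0.035,0,0,0,0,0,0,0.035,0,0,0.03,0,0,0,0.035,0,0,0.04,0,0,0,0.04,0,0,0.04,0,0,0,0.045,0,0,0.02,0,0,0,0.045,-0.0258,-0.0253,0,0,0,0.1275,0.045,-0.0258,-0.0253,0,0,0,0.1275,0.045,-0.0258,-0.0253,0,0,0,0.1275,0.045,-0.0258,-0.0253,0,0,0,0.1275,0.045,-0.0258,-0.0253,0,0,0,0.1275,0.045,-0.0258,-0.0253,0,0,0,0.1275,0.045,-0.0258,-0.0253,0,0,0,0.1275,0.045,-0.0258,-0.0253,0,0,0,0.1275,0.045,0,0,0,0,0,0,0.045,0,0,0,0,0,0,0.045])

```text
t: 31.35
position: [446.9, -346.3, 210.7]
eef_rot: [0.273, 0.962, 0.0, 0.001]
contact_force: [0.5, 1.0, 0.1]
finger_gap: 44.9
grip_force: 0.0
```

Run:
```python
from h import *
o=manip.observe();print(o["t"],o["position"].round(1),o["eef_rot"].round(3))
for n in("wrist","scene","top"):
    cal=optics.get_calibration(n);im=optics.capture(n)
    if n=="wrist":cv2.imwrite("pics/w8.png",im)
    for d in dets(n,"mug_a","mug",cal,im):
        for z,p in((18,[654,-78]),(0,[502,-379])):
            if abs(d["w"]-p).max()<50:print(n,d["pt"],d["col"],fit("mug",{n:d["m"]},{n:cal},z,[*p,0]))
```

```text
31.35 [ 446.9 -346.3  210.7] [0.273 0.962 0.    0.001]
wrist [571. 219.] [32 20 13] (array([656.694, -79.082,   1.504]), np.float64(0.09))
wrist [315. 247.] [17 17 39] (array([ 501.93 , -382.145,   -0.554]), np.float64(0.094))
scene [315. 249.] [58 55 53] (array([651.326, -78.969,   1.671]), np.float64(0.117))
scene [179. 229.] [44 50 74] (array([ 493.045, -374.072,    3.232]), np.float64(0.217))
top [345. 142.] [37 32 30] (array([653.645, -75.706,   1.571]), np.float64(0.155))
top [430. 199.] [25 26 64] (array([ 502.052, -380.263,    5.726]), np.float64(0.626))
```

View pics/w8.png

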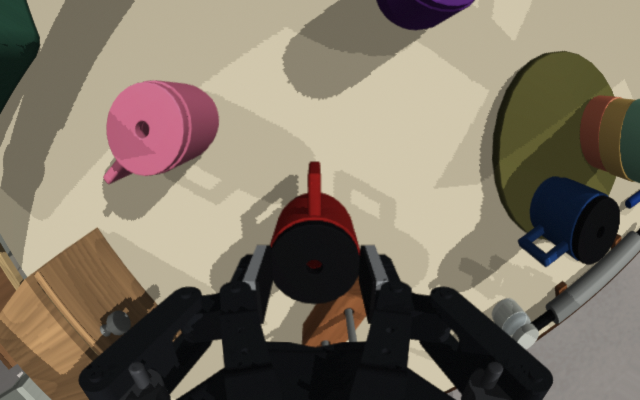

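The red mug's lid is at (315,262) with its handle at (314,185), in line with the tool. I descend onto it.

>>> play_rows(increments=[0,0,-0.04,0,0,0,0.045,0,0,-0.04,0,0,0,0.045,0,0,-0.04,0,0,0,0.045,0,0,-0.02,0,0,0,0.045,0,0,-0.01,0,0,0,0.045,0,0,0,0,0,0,0.045,0,0,0,0,0,0,0.0,0,0,0,0,0,0,0.0,0,0,0,0,0,0,0.0,0,0,0,0,0,0,0.0,0,0,0,0,0,0,0.0,0,0,0,0,0,0,0.0], newtons=90)

```text
t: 32.85
position: [448.4, -346.4, 61.9]
eef_rot: [0.272, 0.962, -0.0, 0.001]
contact_force: [-0.3, -0.1, 7.1]
finger_gap: 10.4
grip_force: 88.1
```

>>> play_rows(increments=[0,0,0.01,0,0,0,0,0,0,0.02,0,0,0,0,0,0,0.03,0,0,0,0,0.0035,0.0332,0,0,0,0.069,0,0.0035,0.0332,0,0,0,0.069,0,0.0035,0.0332,0,0,0,0.069,0,0.0035,0.0332,0,0,0,0.069,0,0.0035,0.0332,0,0,0,0.069,0,0.0035,0.0332,0,0,0,0.069,0,0.0035,0.0332,0,0,0,0.069,0,0.0035,0.0332,0,0,0,0.069,0,0,0,0,0,0,0,0,0,0,0,0,0,0,0])

```text
t: 34.15
position: [474.9, -79.3, 120.5]
eef_rot: [-0.002, 1.0, -0.0, -0.0]
contact_force: [-0.6, -0.8, -3.1]
finger_gap: 10.3
grip_force: 88.2
```

>>> play_rows(increments=[0,0,-0.02,0,0,0,0,0,0,-0.01,0,0,0,0,0,0,-0.007,0,0,0,0,0,0,-0.003,0,0,0,0,0,0,0,0,0,0,0,0,0,0,0,0,0,0])

```text
t: 34.75
position: [475.5, -80.4, 80.6]
eef_rot: [-0.0, 1.0, -0.0, 0.0]
contact_force: [0.2, -0.3, -3.2]
finger_gap: 10.9
grip_force: 88.3
```

>>> play_rows(increments=[0,0,0,0,0,0,0.035,0,0,0,0,0,0,0.035,0,0,0,0,0,0,0.035,0,0,0.03,0,0,0,0.035,0,0,0.04,0,0,0,0.04,0,0,0.04,0,0,0,0.04,0,0,0.04,0,0,0,0.04,0,0,0.04,0,0,0,0.04,0.0175,-0.032,0.003,0,0,0,0.04,0.0175,-0.032,0.003,0,0,0,0.04,0.0175,-0.032,0.003,0,0,0,0.04,0.0175,-0.032,0.003,0,0,0,0.04,0.0175,-0.032,0.003,0,0,0,0.04,0.0175,-0.032,0.003,0,0,0,0.04,0.0175,-0.032,0.003,0,0,0,0.04,0.0175,-0.032,0.003,0,0,0,0.04,0.0175,-0.032,0.003,0,0,0,0.04,0.0175,-0.032,0.003,0,0,0,0.04,0,0,0,0,0,0,0.04,0,0,0,0,0,0,0.04])

```text
t: 36.75
position: [650.2, -400.5, 299.4]
eef_rot: [-0.0, 1.0, 0.0, -0.0]
contact_force: [-0.3, 0.9, 0.8]
finger_gap: 40.2
grip_force: 0.0
```

Run:
```python
from h import *
o=manip.observe();print(o["t"],o["position"].round(1),o["eef_rot"].round(3))
for n in("wrist","scene","top"):
    cal=optics.get_calibration(n);im=optics.capture(n);cv2.imwrite(f"pics/s_{n}.png",im)
    for d in dets(n,"mug_a","mug",cal,im):
        for z,p in((18,[654,-78]),(18,[540,-80])):
            if abs(d["w"]-p).max()<60:print(n,d["pt"],d["col"],fit("mug",{n:d["m"]},{n:cal},z,[*p,0]))
    for d in dets(n,"straw_a","straw",cal,im):
        print(n,"straw",d["pt"],d["c"],d["m"].sum(),d["w"].round())
        np.save(f"m_{n}_{int(d['pt'][0])}.npy",d["m"])
    print(n,proj(n,[[604,-395.5,55],[636,-446.8,55],[604,-395.5,180],[636,-446.8,180]],cal).round().tolist())
```

```text
36.75 [ 650.2 -400.5  299.4] [-0.  1.  0. -0.]
wrist [534. 174.] [27 18 13] (array([655.162, -81.62 ,   1.548]), np.float64(0.084))
wrist [544.  96.] [14 14 33] (array([ 5.41442e+02, -7.91700e+01,  8.40000e-02]), np.float64(0.108))
wrist straw [318. 139.] 0.84 253 [ 609. -398.]
wrist straw [271. 170.] 0.75 396 [ 642. -448.]
wrist [[320.0, 129.0], [279.0, 155.0], [322.0, 141.0], [263.0, 178.0]]
scene [315. 249.] [56 52 50] (array([652.923, -78.074,   1.632]), np.float64(0.104))
scene [299. 207.] [47 53 67] (array([526.487, -77.783,   2.599]), np.float64(0.299))
scene straw [164. 242.] 0.78 227 [ 588. -397.]
scene straw [136. 259.] 0.75 256 [ 618. -453.]
scene [[173.0, 267.0], [148.0, 284.0], [158.0, 228.0], [130.0, 245.0]]
top [344. 142.] [37 33 31] (array([653.834, -75.485,   1.595]), np.float64(0.138))
top [340. 178.] [35 39 52] (array([ 5.38742e+02, -8.01750e+01, -2.00000e-02]), np.float64(0.087))
top straw [455. 157.] 0.55 37 [ 610. -419.]
top [[441.0, 163.0], [456.0, 154.0], [454.0, 154.0], [471.0, 143.0]]
```

View pics/s_wrist.png

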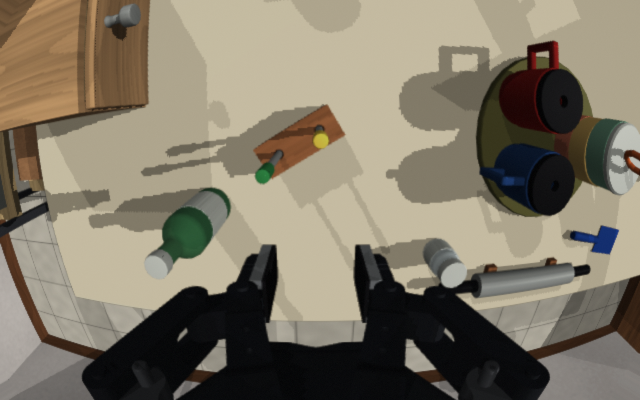

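The wrist view shows the yellow sleeve at (320,138) and the green at (264,172). Both mugs stand on the board, blue at (654,-79) and red at (541,-79). Next I fit the straws' axes.

```bash
cat > straw.py <<'E'
from h import *
COL={"yellow":((22,120,60),(34,255,255)),"green":((50,110,30),(80,255,255))}
def axis_parts(b,d,off=0):
    R0=R.align_vectors([d],[[0,0,1]])[0].as_matrix()
    f=lambda q:q@R0.T+b
    return f(cyl(4.5,0,4.5,135,n=12)),f(cyl(7,135,7,170,n=16))
def ren(n,q,cal):
    im=np.zeros((400,640),np.uint8);uv=proj(n,q,cal);cv2.fillConvexPoly(im,cv2.convexHull(np.round(uv*16).astype(np.int32)),1,shift=4);return im>0
def sleeve_masks(c,guess,cams,rad=30):
    out={}
    for n in cams:
        cal=optics.get_calibration(n);im=optics.capture(n);hsv=cv2.cvtColor(im,cv2.COLOR_BGR2HSV)
        m=cv2.inRange(hsv,*COL[c]);mm=np.zeros_like(m);u=proj(n,[guess],cal)[0]
        cv2.circle(mm,tuple(int(v) for v in u),rad,255,-1);m&=mm
        k,l,s,_=cv2.connectedComponentsWithStats(m)
        if k>1: out[n]=(l==1+s[1:,4].argmax(),cal)
    return out
def tri(ms):
    # least-squares meeting point of the rays through the blob centroids
    A=np.zeros((3,3));b=np.zeros(3)
    for n,(m,cal) in ms.items():
        u=np.argwhere(m).mean(0)[::-1];p=ray(n,u,100,cal);q=ray(n,u,200,cal);d=(q-p)/np.linalg.norm(q-p)
        P=np.eye(3)-np.outer(d,d);A+=P;b+=P@p
    return np.linalg.solve(A,b)
def fitstraw(ms,b0,t0,zb,full=None):
    def cost(v):
        b=np.array([b0[0]+10*v[0],b0[1]+10*v[1],zb]);t=np.array([t0[0]+10*v[2],t0[1]+10*v[3]])
        h=t-b[:2];d=np.r_[h,np.sqrt(max(170**2-h@h,1))]/170
        st,sl=axis_parts(b,d);c=0
        for n,(m,cal) in ms.items():
            r=ren(n,sl,cal);c+=1-(r&m).sum()/((r|m).sum()+1)
            if full and n in full: r=r|ren(n,st,cal);c+=1-(r&full[n]).sum()/((r|full[n]).sum()+1)
        return c
    S=np.vstack([np.zeros(4),np.eye(4)*.5])
    r=minimize(cost,np.zeros(4),method="Nelder-Mead",options=dict(initial_simplex=S,maxfev=400));v=r.x*10
    return np.round([b0[0]+v[0],b0[1]+v[1],t0[0]+v[2],t0[1]+v[3]],1),round(r.fun,2)
E
python3 - <<'E'
from straw import *
import glob
F={"yellow":{},"green":{}}
F["yellow"]={"wrist":np.load("m_wrist_318.npy"),"scene":np.load("m_scene_164.npy")}
F["green"]={"wrist":np.load("m_wrist_271.npy"),"scene":np.load("m_scene_136.npy")}
for c,b in(("yellow",[604,-395.5]),("green",[636,-446.8])):
    ms=sleeve_masks(c,[*b,165],("wrist","scene","top"))
    print(c,{n:(m.sum(),np.argwhere(m).mean(0)[::-1].round(1)) for n,(m,_) in ms.items()})
    t=tri(ms);print(" tri",t.round(1),"resid",[(proj(n,[t],cal)[0]-np.argwhere(m).mean(0)[::-1]).round(1) for n,(m,cal) in ms.items()])
    print(fitstraw(ms,b,t,10,F[c]))
    print(fitstraw({n:ms[n] for n in ms if n!="top"},b,t,10,F[c]))
E
```

```text
yellow {'wrist': (np.int64(219), array([319.2, 138.6])), 'scene': (np.int64(71), array([160.1, 233.1])), 'top': (np.int64(35), array([451.7, 154.8]))}
 tri [ 604.1 -395.5  164.5] resid [array([ 1. , -0.3]), array([-0.2,  0.2]), array([ 0.2, -0. ])]
(array([ 609.7, -395.5,  603.1, -396. ]), np.float64(1.45))
(array([ 609.5, -395.3,  603.2, -396. ]), np.float64(1.1))
green {'wrist': (np.int64(253), array([264., 172.])), 'scene': (np.int64(4), array([132.8, 247. ])), 'top': (np.int64(1), array([466., 145.]))}
 tri [ 633.4 -442.8  169.4] resid [array([ 4.4, -0.5]), array([1.3, 0.5]), array([ 2.3, -0. ])]
(array([ 638.3, -448. ,  635.1, -447. ]), np.float64(2.72))
(array([ 638.3, -448. ,  635.1, -447. ]), np.float64(1.74))
```

>>> play_rows(increments=[-0.0232,0.0022,0,0,0,0,0.04,-0.0232,0.0023,0,0,0,0,0.04,0,0,0,0,0,0,0.04,0,0,-0.04,0,0,0,0.04,0,0,-0.04,0,0,0,0.04,0,0,-0.03,0,0,0,0.04,0,0,-0.03,0,0,0,0.04,0,0,-0.015,0,0,0,0.04,0,0,0,0,0,0,0.04,0,0,0,0,0,0,0.0,0,0,0,0,0,0,0.0,0,0,0,0,0,0,0.0,0,0,0,0,0,0,0.0,0,0,0,0,0,0,0.0], newtons=40)

```text
t: 38.9
position: [605.1, -396.2, 147.5]
eef_rot: [-0.001, 1.0, -0.001, 0.002]
contact_force: [0.1, -0.3, 6.2]
finger_gap: 12.8
grip_force: 39.5
```

>>> play_rows(increments=[0,0,0.02,0,0,0,0,0,0,0.03,0,0,0,0,0,0,0.03,0,0,0,0,0,0,0.03,0,0,0,0,0,0,0.03,0,0,0,0,-0.0071,0.0351,0,0,0,0,0,-0.0071,0.0351,0,0,0,0,0,-0.0071,0.0351,0,0,0,0,0,-0.0071,0.0351,0,0,0,0,0,-0.0071,0.0351,0,0,0,0,0,-0.0071,0.0352,0,0,0,0,0,-0.0071,0.0352,0,0,0,0,0,-0.0071,0.0352,0,0,0,0,0,-0.0071,0.0352,0,0,0,0,0,0,0,0,0,0,0,0,0,0,0,0,0,0,0])

```text
t: 40.5
position: [539.9, -78.4, 285.7]
eef_rot: [-0.002, 1.0, -0.0, 0.0]
contact_force: [0.0, 0.3, -0.2]
finger_gap: 12.5
grip_force: 39.2
```

Run:
```python
from h import *
o=manip.observe();print(o["t"],o["position"].round(1),o["eef_rot"].round(3),o["finger_gap"])
a=optics.capture("scene");cv2.imwrite("pics/h_scene.png",a)
w=optics.capture("wrist");cv2.imwrite("pics/h_wrist.png",w)
optics.capture("top")
for n in("scene","wrist","top"):
    cal=optics.get_calibration(n)
    for d in optics.trace(n,"straw_a"):print(n,d["conf"],np.round(d["point"]),d["mask"].sum());np.save(f"hm_{n}_{int(d['point'][0])}.npy",d["mask"])
    print(proj(n,[[540,-79.5,148],[540,-79.5,318]],cal).round())
im=np.vstack([cv2.resize(a[100:260,200:400],(500,400)),np.zeros((4,500,3),np.uint8)])
cv2.imwrite("pics/h_mix.png",np.hstack([cv2.resize(a[80:260,220:380],(380,428)),cv2.resize(w[150:400,180:440],(420,404),).__array__()[:404]] if False else [cv2.resize(a[80:260,220:380],(380,428)),cv2.resize(w[100:360,200:430],(379,428))]))
```

```text
40.5 [539.9 -78.4 285.7] [-0.002  1.    -0.     0.   ] 12.496594264821223
scene 0.76 [304. 152.] 269
scene 0.55 [140. 261.] 223
[[303. 190.]
 [301. 128.]]
wrist 0.95 [ 62. 252.] 508
wrist 0.89 [316. 261.] 2263
[[317. 187.]
 [319. 293.]]
[[344. 175.]
 [348. 162.]]
```

View pics/h_mix.png

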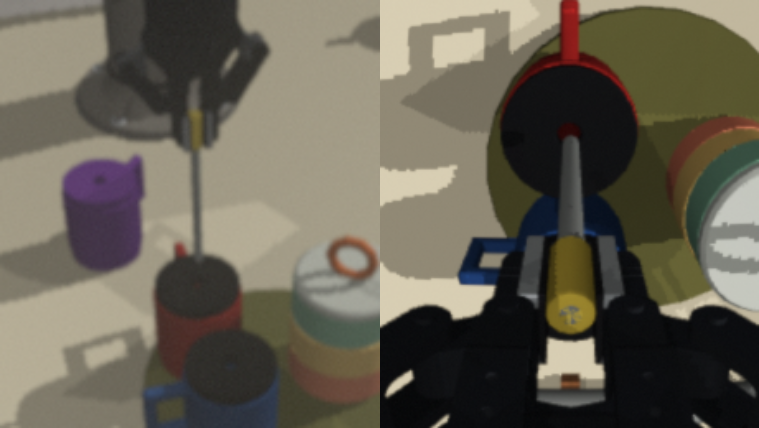

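The straw hangs nearly vertical above the red mug's hole. I measure its lower end and the hole.

```bash
cat > ins.py <<'E'
from straw import *
def ins(holecol,zb,guess_tip,mug):
    o=manip.observe();print(o["t"],o["position"].round(1))
    n="wrist";cal=optics.get_calibration(n);im=optics.capture(n)
    ds=[d for d in optics.trace(n,"straw_a") if d["conf"]>.3]
    u0=proj(n,[[*guess_tip,zb+80]],cal)[0]
    d=min(ds,key=lambda d:np.hypot(*(d["point"]-u0)));m=d["mask"]
    ys,xs=np.nonzero(m);top=ys.min()
    r=[(y,xs[ys==y].mean(),xs[ys==y].max()-xs[ys==y].min()+1) for y in(top+2,top+6,top+12,top+20)]
    print("tip rows",np.round(r,1));
    # axis line through straw rows, tip centre just inside the end
    px=[np.mean(xs[(ys>=top)&(ys<top+8)]),top+2.5]
    tip=ray(n,px,zb,cal);print("tip",np.round(px,1),tip.round(1))
    hsv=cv2.cvtColor(im,cv2.COLOR_BGR2HSV)
    k=(cv2.inRange(hsv,(0,120,15),(8,255,255)) if holecol=="red" else cv2.inRange(hsv,(100,90,15),(130,255,255)))
    uh=proj(n,[[*mug,123]],cal)[0];mm=np.zeros_like(k);cv2.circle(mm,tuple(int(v) for v in uh),22,255,-1);k&=mm
    if k.any():
        p=np.argwhere(k)[:,::-1];print("hole px",k.astype(bool).sum(),p.mean(0).round(1),p.min(0),p.max(0),ray(n,p.mean(0),123,cal).round(1),"mug guess px",uh.round(1))
    for t,k2 in(("mug_a","mug"),):
        for d in dets(n,t,k2,cal,im):
            if np.hypot(*(d["w"]-mug))<50: print("mugfit",fit("mug",{n:d["m"]},{n:cal},18,[*mug,0]))
    cv2.imwrite("pics/ins_%s.png"%o["t"],im)
if __name__=="__main__":
    import sys;a=sys.argv;ins(a[1],float(a[2]),[float(a[3]),float(a[4])],[float(a[5]),float(a[6])])
E
python3 ins.py red 148 540 -79.5 540.5 -79.5
python3 - <<'E'
from straw import *
cal=optics.get_calibration("scene");m=np.load("hm_scene_304.npy");ys,xs=np.nonzero(m)
print("scene rows",ys.min(),ys.max(),[xs[ys==y].mean() for y in(ys.max()-2,ys.max()-15,ys.min()+3)])
for x in(530,540,550): print(x,proj("scene",[[x,-79,148]],cal).round(1))
E
```

```text
40.8 [540.  -80.3 285.2]
tip rows [[184.  315.5   8. ]
 [188.  315.5  10. ]
 [194.  315.5  10. ]
 [202.  315.5  12. ]]
tip [315.5 184.5] [537.1 -80.5 148. ]
hole px 89 [314.8 178.9] [308 175] [321 183] [537.8 -81.2 123. ] mug guess px [316.5 181.5]
mugfit (array([ 5.3878e+02, -8.0572e+01, -3.0000e-03]), np.float64(0.164))
scene rows 126 189 [np.float64(303.0), np.float64(302.5), np.float64(302.0)]
530 [[301.9 187.1]]
540 [[303.  189.9]]
550 [[304.1 192.6]]
```

>>> play_rows(increments=[0.001,0,-0.015,0,0,0,0,0,0,-0.01,0,0,0,0,0,0,-0.008,0,0,0,0,0,0,-0.008,0,0,0,0,0,0,0,0,0,0,0])

```text
t: 41.45
position: [540.3, -79.1, 243.0]
eef_rot: [-0.001, 1.0, 0.0, -0.001]
contact_force: [-0.4, 0.2, 0.0]
finger_gap: 13.0
grip_force: 39.2
```

```bash
python3 ins.py red 107 541 -79.5 540 -80.5
```

```text
41.45 [540.3 -79.1 243. ]
tip rows [[188.  315.5  10. ]
 [192.  315.5  10. ]
 [198.  315.5  12. ]
 [206.  315.5  12. ]]
tip [315.3 188.5] [540.6 -79.5 107. ]
hole px 36 [307.9 191. ] [305 186] [310 196] [538.6 -86.  123. ] mug guess px [314.1 192.6]
```

>>> play_rows(increments=[0,0,-0.02,0,0,0,0,0,0,-0.02,0,0,0,0,0,0,-0.015,0,0,0,0,0,0,-0.01,0,0,0,0,0,0,-0.004,0,0,0,0,0,0,0,0,0,0,0,0,0,0,0,0,0,0])

```text
t: 42.3
position: [541.6, -79.2, 176.1]
eef_rot: [-0.001, 1.0, 0.0, 0.001]
contact_force: [-0.4, 0.4, 0.4]
finger_gap: 12.7
grip_force: 39.2
```

Run:
```python
from h import *
o=manip.observe();print(o["position"].round(1),o["contact_force"])
a=optics.capture("scene");w=optics.capture("wrist")
cv2.imwrite("pics/h_mix2.png",np.hstack([cv2.resize(a[80:260,220:380],(380,428)),cv2.resize(w[100:360,200:430],(379,428))]))
```

```text
[541.6 -79.2 176.1] [-0.4446549   0.400778    0.38927845]
```

View pics/h_mix2.png

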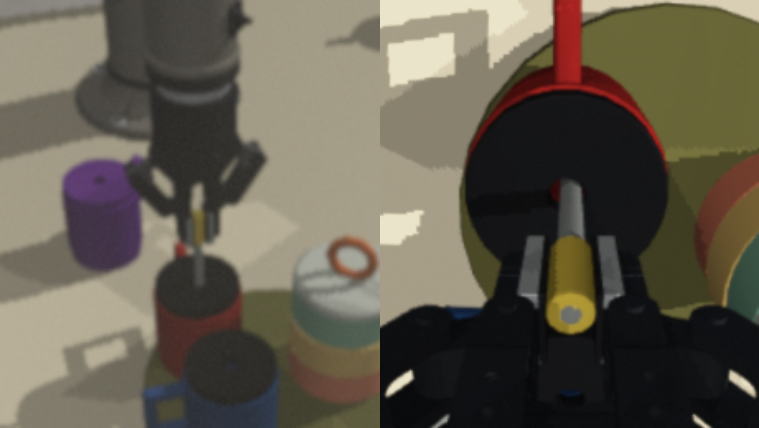

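The straw is in the hole with no side force. I push it the last few mm, release, and go to the green straw.

>>> play_rows(increments=[0,0,-0.0035,0,0,0,0,0,0,0,0,0,0,0,0,0,0,0,0,0,0.03,0,0,0,0,0,0,0.03,0,0,0,0,0,0,0.03,0,0,0.02,0,0,0,0.03,0,0,0.03,0,0,0,0.035,0,0,0.04,0,0,0,0.04,0.0094,-0.0368,0.001,0,0,0,0.04,0.0094,-0.0368,0.001,0,0,0,0.04,0.0094,-0.0368,0.001,0,0,0,0.04,0.0094,-0.0368,0.001,0,0,0,0.04,0.0094,-0.0368,0.001,0,0,0,0.04,0.0094,-0.0368,0.001,0,0,0,0.04,0.0094,-0.0368,0.001,0,0,0,0.04,0.0094,-0.0368,0.001,0,0,0,0.04,0.0094,-0.0368,0.001,0,0,0,0.04,0.0094,-0.0364,0.001,0,0,0,0.04,0,0,0,0,0,0,0.04])

```text
t: 44.3
position: [633.1, -453.1, 270.4]
eef_rot: [0.002, 1.0, -0.002, -0.001]
contact_force: [-0.6, -1.2, -0.6]
finger_gap: 39.7
grip_force: 0.0
```

```bash
python3 - <<'E'
from straw import *
o=manip.observe();print(o["t"],o["position"].round(1))
COL["green"]=((45,80,25),(85,255,255))
ms=sleeve_masks("green",[635,-447,165],("wrist","scene"),18)
F={}
for n in ms:
    u=proj(n,[[636,-447,140]],ms[n][1])[0]
    ds=[d for d in optics.trace(n,"straw_a") if d["conf"]>.3 and np.hypot(*(d["point"]-u))<40]
    if ds:F[n]=ds[0]["mask"]
    print(n,ms[n][0].sum(),np.argwhere(ms[n][0]).mean(0)[::-1],len(ds))
if len(ms)>1: print(tri(ms).round(1))
print(fitstraw(ms,[637,-448],[635,-447],10,F))
E
python3 mugs.py pics/m9.png
```

```text
44.3 [ 633.1 -453.1  270.4]
wrist 324 [322.38580247 199.44753086] 1
scene 62 [133.19354839 250.64516129] 1
[ 635.  -447.   162.8]
(array([ 642.6, -446.9,  633.9, -447.7]), np.float64(1.34))
44.5 [ 635.4 -445.4  271.6] [-0.001  1.     0.001  0.   ]
wrist mug [571. 113.] 0.73 [12 13 33] [537. -82.] (array([ 5.39883e+02, -6.30870e+01,  1.31000e-01]), np.float64(0.097)) 5101
wrist mug [560. 192.] 0.67 [25 16 11] [654. -83.] (array([659.335, -61.055,   1.58 ]), np.float64(0.029)) 4307
wrist mug [588. 161.] 0.55 [20 27 50] [605. -26.] (array([601.841,  75.829,  -1.995]), np.float64(0.911)) 265
wrist mug [622. 166.] 0.49 [41 51 36] [605.  82.] (array([613.232, 189.139,   0.756]), np.float64(0.397)) 1179
scene mug [297. 208.] 0.66 [46 52 66] [517. -90.] (array([ 5.17332e+02, -7.55830e+01, -1.50000e-02]), np.float64(0.277)) 1356
scene mug [264. 169.] 0.56 [87 60 79] [ 340. -140.] (array([ 321.929, -139.486,    5.53 ]), np.float64(0.064)) 1470
top mug [343. 178.] 0.98 [35 39 51] [547. -81.] (array([ 5.43128e+02, -8.11900e+01,  7.00000e-03]), np.float64(0.141)) 751
top mug [362. 251.] 0.76 [99 44 80] [ 318. -143.] (array([ 323.396, -137.178,    5.503]), np.float64(0.114)) 759
top mug [346. 142.] 0.63 [38 35 33] [664. -90.] (array([659.185, -80.566,   1.561]), np.float64(0.068)) 937
top mug [474. 258.] 0.43 [ 97  81 140] [ 306. -486.] (array([ 322.556, -471.855,    4.769]), np.float64(0.907)) 104
```

>>> play_rows(increments=[0,0,-0.04,0,0,0,0.04,0,0,-0.03,0,0,0,0.04,0,0,-0.03,0,0,0,0.04,0,0,-0.026,0,0,0,0.04,0,0,0,0,0,0,0.04,0,0,0,0,0,0,0.0,0,0,0,0,0,0,0.0,0,0,0,0,0,0,0.0,0,0,0,0,0,0,0.0,0,0,0,0,0,0,0.0], newtons=40)

```text
t: 45.8
position: [636.1, -447.5, 148.1]
eef_rot: [-0.001, 1.0, -0.001, 0.002]
contact_force: [0.1, 0.6, 6.2]
finger_gap: 12.9
grip_force: 39.5
```

>>> play_rows(increments=[0,0,0.02,0,0,0,0,0,0,0.03,0,0,0,0,0,0,0.03,0,0,0,0,0,0,0.03,0,0,0,0,0,0,0.03,0,0,0,0,0.0019,0.0368,0,0,0,0,0,0.0019,0.0368,0,0,0,0,0,0.0019,0.0368,0,0,0,0,0,0.0019,0.0368,0,0,0,0,0,0.0019,0.0368,0,0,0,0,0,0.0019,0.0368,0,0,0,0,0,0.0019,0.0368,0,0,0,0,0,0.0019,0.0368,0,0,0,0,0,0.0019,0.0368,0,0,0,0,0,0.0019,0.0368,0,0,0,0,0,0,0,0,0,0,0,0,0,0,0,0,0,0,0,0,0,0,0,0,0,0,0])

```text
invalid input at $.increments: expected a multiple of 7 numbers
```

```bash
python3 ins.py blue 148 654.5 -79 654.5 -79; ls pics | grep ins
python3 - <<'E'
import cv2,glob,os,numpy as np
f=max(glob.glob("pics/ins_*.png"),key=os.path.getmtime);w=cv2.imread(f)
cv2.imwrite("pics/h_mix3.png",cv2.resize(w[120:320,220:420],(600,600)))
E
```

```text
45.8 [ 636.1 -447.5  148.1]
tip rows [[195.  315.5  10. ]
 [199.  316.   11. ]
 [205.  315.5  12. ]
 [213.  315.5  12. ]]
tip [315.8 195.5] [ 602.5 -447.7  148. ]
mugfit (array([655.558, -74.752,   1.512]), np.float64(0.036))
ins_40.8.png
ins_41.45.png
ins_45.8.png
```

View pics/h_mix3.png

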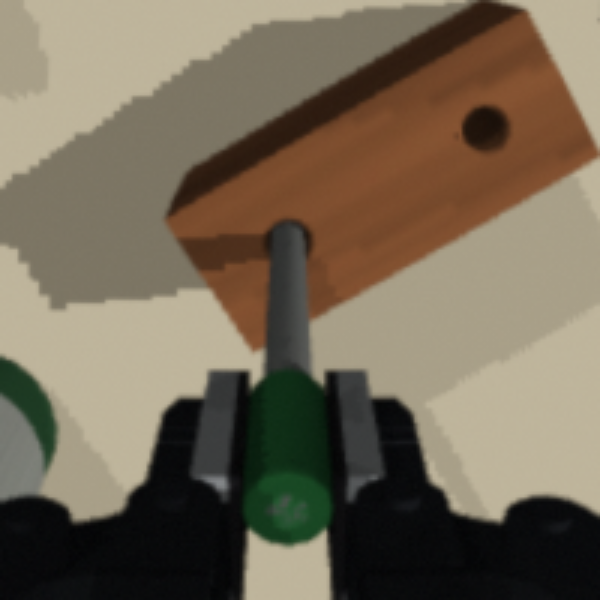

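The move was refused because of a miscount; the arm still holds the green straw in the stand. I resend it.

>>> play_rows(increments=[0,0,0.02,0,0,0,0,0,0,0.03,0,0,0,0,0,0,0.03,0,0,0,0,0,0,0.03,0,0,0,0,0,0,0.03,0,0,0,0,0.0019,0.0368,0,0,0,0,0,0.0019,0.0368,0,0,0,0,0,0.0019,0.0368,0,0,0,0,0,0.0019,0.0368,0,0,0,0,0,0.0019,0.0368,0,0,0,0,0,0.0019,0.0368,0,0,0,0,0,0.0019,0.0368,0,0,0,0,0,0.0019,0.0368,0,0,0,0,0,0.0019,0.0368,0,0,0,0,0,0.0019,0.0368,0,0,0,0,0,0,0,0,0,0,0,0,0,0,0,0,0,0,0,0,0,0,0,0,0,0])

```text
t: 47.75
position: [653.8, -80.3, 286.0]
eef_rot: [0.0, 1.0, -0.0, 0.0]
contact_force: [0.6, 0.2, -0.0]
finger_gap: 12.8
grip_force: 39.2
```

```bash
python3 ins.py blue 148 654.5 -79 654.5 -79
```

```text
47.75 [653.8 -80.3 286. ]
tip rows [[185.  315.    7. ]
 [189.  315.    9. ]
 [195.  315.5  10. ]
 [203.  315.5  12. ]]
tip [315.2 185.5] [652.  -80.9 148. ]
hole px 114 [316.3 178.9] [309 174] [323 185] [651.8 -79.8 123. ] mug guess px [317.1 181.5]
mugfit (array([651.942, -79.612,   1.598]), np.float64(0.123))
```

>>> play_rows(increments=[0.0005,0.001,-0.015,0,0,0,0,0,0,-0.01,0,0,0,0,0,0,-0.008,0,0,0,0,0,0,-0.008,0,0,0,0,0,0,0,0,0,0,0])

```text
t: 48.4
position: [653.7, -77.7, 243.0]
eef_rot: [-0.001, 1.0, -0.0, -0.001]
contact_force: [0.1, 0.3, -0.6]
finger_gap: 12.7
grip_force: 39.2
```

>>> play_rows(increments=[0,0,-0.02,0,0,0,0,0,0,-0.02,0,0,0,0,0,0,-0.015,0,0,0,0,0,0,-0.01,0,0,0,0,0,0,-0.0065,0,0,0,0,0,0,0,0,0,0,0,0,0,0,0,0,0,0])

```text
t: 49.1
position: [655.0, -77.8, 173.9]
eef_rot: [-0.001, 1.0, -0.0, 0.0]
contact_force: [0.5, -0.7, 0.4]
finger_gap: 12.8
grip_force: 39.2
```

```bash
python3 ins.py blue 35 654.5 -79 654.5 -79
python3 - <<'E'
from straw import *
COL["green"]=((45,80,25),(85,255,255))
for c,g in(("green",[654,-79,188]),("yellow",[540.5,-79.5,188])):
    ms=sleeve_masks(c,g,("wrist","scene","top") if c=="green" else("wrist","scene"),22)
    print(c,{n:ms[n][0].sum() for n in ms});
    if len(ms)>1:print(tri(ms).round(1))
E
```

```text
49.1 [655.  -77.8 173.9]
tip rows [[212.  314.    9. ]
 [216.  315.5  12. ]
 [222.  315.5  14. ]
 [230.  315.5  16. ]]
tip [314.9 212.5] [680.5 -78.5  35. ]
hole px 72 [306.  217.5] [302 211] [323 224] [652.1 -84.4 123. ] mug guess px [314.1 220.8]
mugfit (array([650.801, -81.686,   1.602]), np.float64(0.231))
green {'wrist': np.int64(1147), 'scene': np.int64(42)}
[652.5 -76.7 191.6]
yellow {'wrist': np.int64(1186)}
```

>>> play_rows(increments=[0,0,-0.001,0,0,0,0,0,0,0,0,0,0,0,0,0,0,0,0,0,0.03,0,0,0,0,0,0,0.03,0,0,0,0,0,0,0.03,0,0,0.02,0,0,0,0.03,0,0,0.03,0,0,0,0.035,0,0,0.04,0,0,0,0.04,0,0,0.04,0,0,0,0.04,-0.01,-0.038,0.002,0,0,0,0.04,-0.01,-0.038,0.002,0,0,0,0.04,-0.01,-0.038,0.002,0,0,0,0.04,-0.01,-0.038,0.002,0,0,0,0.04,-0.01,-0.038,0.002,0,0,0,0.04,-0.01,-0.038,0.002,0,0,0,0.04,0,0,0,0,0,0,0.04,0,0,0,0,0,0,0.04])

```text
t: 51.2
position: [593.9, -307.0, 314.3]
eef_rot: [0.001, 1.0, -0.0, -0.0]
contact_force: [0.3, -0.3, -0.7]
finger_gap: 40.0
grip_force: 0.0
```

Run:
```python
from straw import *
o=manip.observe();print(o["t"],o["position"].round(1))
COL["green"]=((45,80,25),(85,255,255))
for c,g in(("green",[654,-79,186]),("yellow",[540.5,-79.5,186])):
    ms=sleeve_masks(c,g,("wrist","scene","top"),14)
    print(c,{n:(ms[n][0].sum(),np.argwhere(ms[n][0]).mean(0)[::-1].round(1)) for n in ms})
    if len(ms)>1:print(tri(ms).round(1))
    for n in ms:print(n,proj(n,[g],ms[n][1])[0].round(1))
for n in("wrist","scene","top"):
    cal=optics.get_calibration(n);im=optics.capture(n)
    for t,k,z,ps in(("mug_a","mug",18,[[654,-79],[540,-80]]),("lid","lid",135,[[602,55]]),("tier_3","tier",96,[[602,55]])):
        for d in dets(n,t,k,cal,im):
            for p in ps:
                u=proj(n,[[*p,z+(50 if k=="mug" else 20)]],cal)[0]
                if np.hypot(*(d["pt"]-u))<18:print(n,k,d["pt"],d["col"],fit(k,{n:d["m"]},{n:cal},z,[*p,0],k!="tier"))
```

```text
51.2 [ 593.9 -307.   314.3]
green {'wrist': (np.int64(264), array([516.6, 241.1])), 'scene': (np.int64(47), array([318. , 208.1])), 'top': (np.int64(38), array([344.1, 134.5]))}
[651.9 -77.1 189.1]
wrist [516.  242.1]
scene [316.8 211.2]
top [345.  134.4]
yellow {'wrist': (np.int64(339), array([531.6, 140.7])), 'scene': (np.int64(39), array([302.8, 176.2])), 'top': (np.int64(29), array([344.3, 172.5]))}
[539.3 -78.7 187.9]
wrist [530.8 142.1]
scene [302.5 177.5]
top [344.7 172.5]
wrist mug [482. 127.] [16 17 36] (array([ 5.40894e+02, -8.20060e+01,  3.70000e-02]), np.float64(0.141))
wrist mug [467. 207.] [30 20 14] (array([655.485, -79.012,   1.542]), np.float64(0.131))
wrist lid [575. 191.] [142 152 158] (array([604.602,  56.345,   1.075]), np.float64(0.051))
scene mug [299. 206.] [47 52 65] (array([525.059, -78.907,   2.649]), np.float64(0.396))
scene mug [315. 246.] [57 53 51] (array([652.8  , -78.042,   1.632]), np.float64(0.112))
scene lid [368. 199.] [129 141 145] (array([603.263,  55.406,   4.064]), np.float64(0.077))
scene tier [363. 221.] [80 94 81] (array([600.98 ,  55.213,   0.   ]), np.float64(0.731))
top mug [344. 143.] [38 34 32] (array([653.697, -79.204,   1.562]), np.float64(0.156))
top mug [343. 181.] [35 40 52] (array([ 5.41586e+02, -7.97260e+01,  6.80000e-02]), np.float64(0.215))
top lid [297. 154.] [126 136 140] (array([604.093,  56.538,   5.608]), np.float64(0.047))
top tier [297. 171.] [77 91 79] (array([572.081,  73.565,   0.   ]), np.float64(0.958))
top tier [301. 173.] [44 61 95] (array([566.276,  56.665,   0.   ]), np.float64(0.942))
```

Run:
```python
from h import *
ms={};cals={}
for n in("wrist","scene","top"):
    cals[n]=optics.get_calibration(n);im=optics.capture(n);u=proj(n,[[603,56,150]],cals[n])[0]
    ds=[d for d in dets(n,"lid","lid",cals[n],im) if np.hypot(*(d["pt"]-u))<18]
    if ds: ms[n]=ds[0]["m"]
for z in(127,131,135,139,143): print(z,fit("lid",ms,cals,z,[603,56,0]))
```

```text
127 (array([6.0327e+02, 5.9632e+01, 5.6500e-01]), np.float64(0.11))
131 (array([602.793,  57.395,   0.919]), np.float64(0.076))
135 (array([604.169,  56.133,   1.142]), np.float64(0.074))
139 (array([604.624,  52.867,   1.031]), np.float64(0.096))
143 (array([604.276,  51.603,   4.323]), np.float64(0.139))
```

The lid height fits best at 131–135, so it is seated.

```bash
python3 -c "
from rig import ticket
print(ticket.job_done())"
```

```text
the job is handed in; nothing more can be done
None
```

I handed the job in at about 52 s: the last camera fits show all three tiers nested on the board with the lid seated, and both mugs upright beside them with a straw down each hole; the tumbler was never touched, and no verdict came back.

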